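Snap the lens retainer into the focusing mount

TASK

Fit the retaining ring that holds the lens in the focusing mount: lay it, collar up, in the mouth of the mount's barrel and let go, then take the pusher from its stand, press the ring straight down until it snaps under the spring balls, and keep bearing on it with 12 to 20 N for a second so that it beds on the lens; more than 28 N cracks the glass. Push it home with the pusher only, never with the fingers, then put the pusher back upright in its stand and leave the other things on the bench where they are.

Things in the scene. Friction and masses are not known exactly. Their poses are not given: they have to be found in the camera images.
- lens_mount: focusing mount, fixed: dark foot plate 104x104x10 mm, dark collar 92 mm across up to z 28, in it an aluminium barrel 70 mm across, bore 53.6. Origin: under the plate's centre, on the bore's axis; z up. Not measured: focusing puts the barrel's rim at z 44 to 48, and lenses differ, so the lens edge (the ring's seat) lies 17 to 20 mm below the rim. 3 spring balls stand into the bore 6.8 mm below the rim.
- retainer: bare steel retaining ring, 26 mm high, hole 32, 0.2 to 0.3 kg, on a black rubber mat. Origin: centre of its underside; z up. Cone from 40 mm across below to 51.6 at 7.6 mm up, in again to 12 mm up, then the collar. Laid in the bore it rests on the balls, underside 6.6 mm below the rim. Pressed, it yields at 4 N, rising to 8 to 13; 7.8 mm down the balls snap over it and pull it onto the lens, 10.4 to 13.4 mm down.
- retainer_collar (a point): on the ring's axis, 19 mm above its underside: the middle of the straight collar, 40 mm across, 12 to 26 mm up, by which it is gripped from above; below it the ring is wider, so the fingertips cannot go lower than 12 mm above the underside
- pusher: the pusher, round, 126 mm high, upright in its stand: white nylon foot 42 mm across and 14 high, steel stem 18 across, guard flange 34 across from 78 to 84 mm up, above it the handle. Origin: centre of the foot's flat underside; z up. 0.3 to 0.45 kg.
- pusher_handle (a point): on the pusher's axis, 105 mm above its underside: the middle of the handle, 24 mm across, from 84 to 126 mm up; gripped with the fingertips just above the guard flange, which then takes the thrust
- stand: the pusher's stand: a round grey cup fixed to the bench, 68 mm across, 20 mm high, its recess 48 mm across with the floor 6 mm above the bench. Origin: centre of its underside; z up.
- forceps: bystander: small steel forceps, 113 x 14 x 8 mm, lying on the bench; origin under its centre
- dish_b: bystander: a closed petri dish, 64 mm across, 14 mm high; origin under its centre
- vial_2: bystander: a white capped vial, 25 mm across, 55 mm high; origin under its centre
Mind the look-alikes: they are no part of the job. What is shaped like the retainer but blue or purple is not meant.

How it is judged (in metres and radians):
On the way, in this order (a step that is already met when the one before it is completed fails the run):
1. the retaining ring lies level in the mouth of the barrel, on the spring balls, let go (horizontal distance between retainer and lens_mount below 0.006 m and angle between retainer's own z axis and vertical below 0.1 rad and z of retainer in the frame of lens_mount between 0.034 and 0.045 m and contact force between the fingers and retainer below 0.1 N), for 0.2 s.
2. the pusher bears on the ring, which is down on the lens, with 11 to 21 N for 0.5 s (z of retainer in the frame of lens_mount below 0.034 m and horizontal distance between retainer and lens_mount below 0.004 m and angle between retainer's own z axis and vertical below 0.06 rad and contact force between pusher and retainer between 11 and 21 N), for 0.5 s.
At the end, for the whole second after the job is handed in: The ring is down on the lens under the spring balls: underside 22 to 34 mm above the mount's origin, within 4 mm of its axis, level within 0.05 rad, at rest; the pusher stands in the stand's recess, within 6 mm of its centre, underside below 9 mm, upright within 0.08 rad, at rest (z of retainer in the frame of lens_mount between 0.022 and 0.034 m and horizontal distance between retainer and lens_mount below 0.004 m and angle between retainer's own z axis and vertical below 0.05 rad and linear speed of each of retainer, pusher below 0.01 m/s and horizontal distance between pusher and stand below 0.006 m and z of pusher in the frame of stand below 0.009 m and angle between pusher's own z axis and vertical below 0.08 rad); the robot touches nothing.
It fails at once if the pusher bears on the ring with more than 28 N (contact force between pusher and retainer above 28 N).
It fails at once if the fingers push the ring home, or touch it when it is home (contact force between the fingers and retainer above 0.5 N and horizontal distance between retainer and lens_mount below 0.01 m and z of retainer in the frame of lens_mount below 0.031 m).
It fails at once if a bystander (forceps, petri dish or vial) is moved more than 30 mm (distance of any of forceps, dish_b, vial_2 from where it was at the start of the episode above 0.03 m).
It also fails if it takes over 70 s, if anything falls off the work surface, if the arm or the gripper's body presses on something with over 40 N, if the wrist force passes 120 N, or if a joint passes its speed limit or range.

ROBOT

A 7-joint arm with a two-finger parallel gripper is mounted at the origin on a cart in front of the work surface, level with it; the furniture and walls round the work are solid. World frame = base frame: x ahead of the robot, y to its left, z up, the work surface at z = 0. Lengths are in mm, angles in degrees, forces in N, time in s.
With the tool pointing down it reaches from about 400 to 925 mm from the base axis. Payload 4.1 kg.
Tool frame: the origin (TCP) lies at the centre of the arm's flange, where the gripper is bolted on; the fingertips stand 173 mm ahead of it and the grasp point (between the pads) lies 155 mm ahead of it; z points along the fingers, y is the direction in which the jaws open and shut (so a half turn about z gives the same grasp; the last joint's range is limited). The gripper opens to 85 mm and grips with 20 to 120 N. Pads are 22 mm wide; open, the fingers measure 114 mm over their backs; the gripper's body (76 mm by 85 mm) begins 54 mm behind the grasp point. The pads swing forward as they close: fully open they stand 13 mm farther back than shut.
Start: joints at [64.458, 22.827, 2.584, 88.041, -1.071, 69.15, -2.905], TCP at [220.961, -611.305, 404.747] pointing down, gripper open.
Joint ranges: [-161.44, 161.44], [-28.35, 127.94], [-78.24, 83.42], [0, 140.83], [-78.03, 258.03], [13.02, 114.36], [-168.23, 168.23]. Speed limits (degrees/s): [147.25, 147.25, 180, 180, 180, 180, 180].

INTERFACE

Orientations are given as a 3x3 rotation matrix whose columns are the frame's x, y, z axes.
In Python, from workcell import r gives the robot as it stands.
- The arm moves only by the shell command python3 -m crank 'ROWS'. ROWS is JSON, a list of rows, each a list of 5 numbers: the shift along the tool's x, y, z each as a share of 300 mm, from -1 to 1, then the turn about the tool's z as a share of 60 degrees, from -1 to 1, then the opening, from 0 (shut) to 1 (fully open). In form: [[x, y, z, spin, grip], ...]. A call has 1 to 12 rows; each row is the pose to reach, as a shift and turn from the pose measured when the call began, along the tool's axes at that moment; what a row does not reach only later rows make up. A row lasts 1/12 s, in which the tool goes at most 41.7 mm and 7.16 degrees, less where a joint would pass 70% of its speed; a pose out of reach is approached as far as the arm can. A call with a number of a shift or a turn outside -1 to 1 is refused whole. A call with a gripper value outside its range is refused whole. The fingers move at their own pace and stop on an object; the grip force is fixed at half the most. Time passes only in rows, so rows that repeat a pose let the fingers close. It gives the time, the measured TCP pose, the force and the opening at its end, in the units of the state.
- r.get_state(): the state, without advancing time (a new reading comes with each control period).
- r.get_image(name): name is "side" or "top" or "wrist"; returns a dict with "frame" (420x560x3 uint8, blue, green, red), "mtx" (3x3 intrinsics, pixels), "xyz" and "rotation" of the camera in the world. Camera axes: x right, y up, looking along -z (the intrinsics and any distortion apply to the point x, -y, -z); pixel columns grow to the right and rows downward; lengths in mm; the calibration is good to about 2 mm. The wrist camera is an equidistant fisheye: a pixel r from the principal point sees the ray r / f radians off the axis. A picture is of the moment at which its call begins. There is no depth.
- r.finish_job(): hands the job in, once; it reports no verdict.
The state is a dict: "time_s": time; "joints": joint angles; "qd": joint speeds; "effort": joint torques, N m; "tool_pos": TCP position; "ee_rot": TCP orientation; "ft_force": force on the tool from outside, world axes, zero at the start; "wrist_torque": the same for the moment, N m; "width": finger opening in mm.
Only numpy, scipy, OpenCV 4.12 (cv2) and the standard library are available. Lean on these libraries where they do the work, as an engineer would, in place of code of your own. Each camera call takes 0.05 s, during which the arm holds its last target.

## Working session

There is one attempt and no reset: what is moved stays moved. The work goes in short steps, Python scripts to look and compute and a shell command to move; the robot and the scene stay as the last step left them, time stands still between calls to the robot, and variables do not carry over. Pictures are saved under pics/ and viewed, and the job is handed in when it is done.

```bash
ls; mkdir -p pics
python3 - <<'E'
from workcell import r
import cv2,json,numpy as np
s=r.get_state();print(s)
for n in("side","top","wrist"):
    d=r.get_image(n);cv2.imwrite(f"pics/{n}0.png",d["frame"])
    print(n,np.round(d["mtx"],1).tolist(),np.round(d["xyz"],1),np.round(d["rotation"],4).tolist(),[k for k in d])
E
```

```text
pics
{'time_s': 0.0, 'joints': array([64.45805619, 22.87186676,  2.580126  , 88.11376946, -1.07377668,
       69.15014476, -2.90653488]), 'qd': array([-0.06585206, -0.01754641, -0.16255869,  0.03815814,  0.02297151,
       -0.07250441,  0.0310927 ]), 'effort': array([-2.44645489e-04, -4.75121284e+01,  1.36462905e+00, -2.54223812e+01,
        1.15472765e-02,  9.38856887e-03, -2.42033235e-05]), 'tool_pos': array([ 220.87209757, -611.00880754,  403.66681846]), 'ee_rot': array([[ 9.40444073e-01,  3.39947616e-01, -7.51491627e-04],
       [ 3.39948433e-01, -9.40442360e-01,  1.79729617e-03],
       [-9.57480117e-05, -1.94572493e-03, -9.99998102e-01]]), 'ft_force': array([-0.2675778 , -0.25952564, -0.32075617]), 'wrist_torque': array([0.01015593, 0.01178503, 0.0386023 ]), 'width': 85.36620092438746}
side [[443.5, 0.0, 281.6], [0.0, 443.5, 209.3], [0.0, 0.0, 1.0]] [ 332.  -825.5  496.7] [[0.973, 0.1041, -0.206], [-0.2307, 0.4155, -0.8798], [-0.006, 0.9036, 0.4283]] ['frame', 'mtx', 'xyz', 'rotation']
top [[496.4, 0.0, 281.5], [0.0, 496.4, 200.9], [0.0, 0.0, 1.0]] [ 344.8  -10.9 1017.7] [[-0.0181, 0.9791, -0.2027], [-0.9998, -0.0175, 0.0048], [0.0011, 0.2028, 0.9792]] ['frame', 'mtx', 'xyz', 'rotation']
wrist [[325.2, 0.0, 281.3], [0.0, 325.2, 207.8], [0.0, 0.0, 1.0]] [ 300.5 -582.7  372.6] [[0.3408, 0.8887, 0.3067], [-0.9402, 0.3227, 0.1096], [-0.0015, -0.3257, 0.9455]] ['frame', 'mtx', 'xyz', 'rotation']
```

View pics/side0.png

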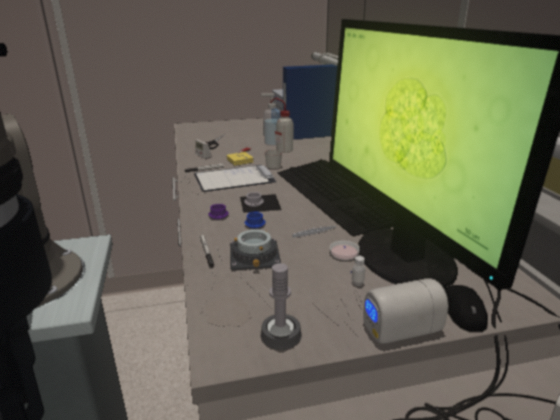

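View pics/top0.png

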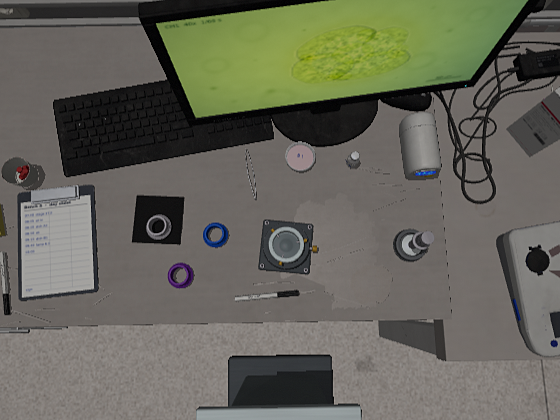

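View pics/wrist0.png

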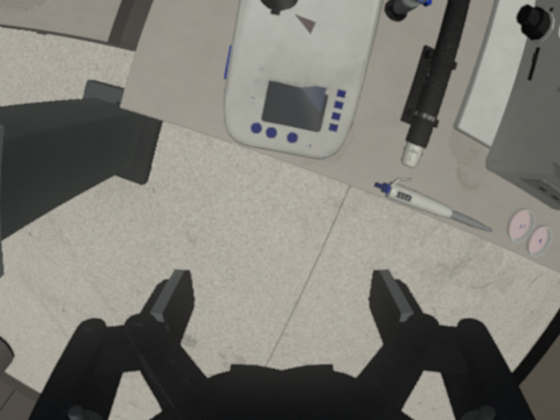

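Candidates for the retainer in the top view are the steel-grey ring on the black mat (158,225), the blue ring (215,235) and the purple ring (180,275). By the description it is the grey one. I'll check that in a close crop and measure everything.

```bash
cat > h.py <<'E'
import numpy as np,cv2
def load(n):
    from workcell import r
    return r.get_image(n)
def ray(d,u,v,fish=False):
    K=np.array(d["mtx"]);x=(u-K[0,2])/K[0,0];y=(v-K[1,2])/K[1,1]
    if fish:
        t=np.hypot(x,y);k=np.tan(t)/t if t>1e-9 else 1;
        c=np.array([np.sin(t)*x/max(t,1e-9),-np.sin(t)*y/max(t,1e-9),-np.cos(t)])
    else: c=np.array([x,-y,-1.])
    w=np.array(d["rotation"])@c
    return np.array(d["xyz"]),w/np.linalg.norm(w)
def onz(d,u,v,z,fish=False):
    o,w=ray(d,u,v,fish);return o+w*(z-o[2])/w[2]
def proj(d,p,fish=False):
    K=np.array(d["mtx"]);c=np.array(d["rotation"]).T@(np.array(p,float)-np.array(d["xyz"]))
    x,y,z=c[0],-c[1],-c[2]
    if fish:
        rr=np.hypot(x,y);t=np.arctan2(rr,z);k=t/max(rr,1e-9);a,b=x*k,y*k
    else:a,b=x/z,y/z
    return np.array([K[0,0]*a+K[0,2],K[1,1]*b+K[1,2]])
E
python3 - <<'E'
import cv2,pickle
from h import *
d=load("top");pickle.dump(d,open("top.pkl","wb"))
f=d["frame"]
a=cv2.resize(f[190:290,130:230],(600,600),interpolation=cv2.INTER_CUBIC);cv2.imwrite("pics/c1.png",a[:, :])
b=cv2.resize(f[205:285,245:335],(540,480),interpolation=cv2.INTER_CUBIC)
c=cv2.resize(f[215:275,380:450],(560,480),interpolation=cv2.INTER_CUBIC)
cv2.imwrite("pics/c2.png",b);cv2.imwrite("pics/c3.png",c)
E
```

```text
(no output)
```

View pics/c1.png

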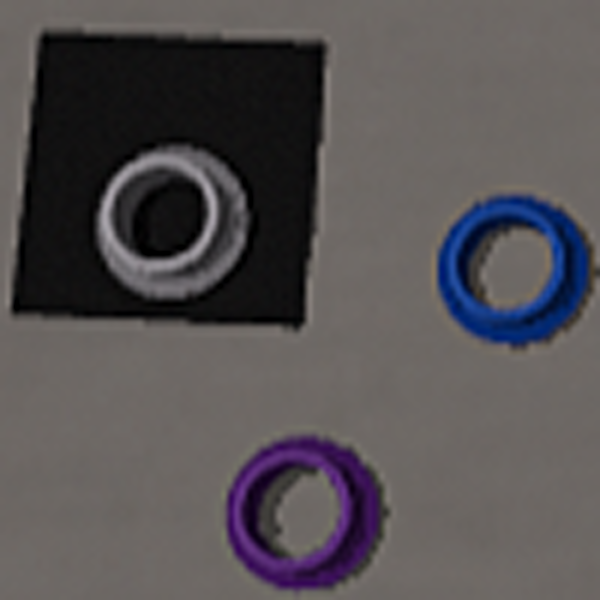

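View pics/c2.png

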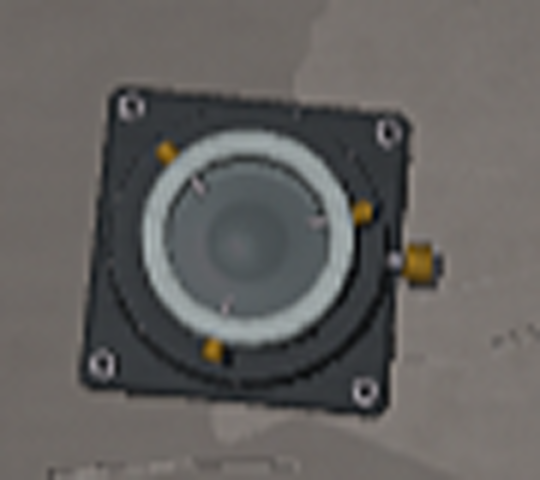

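View pics/c3.png

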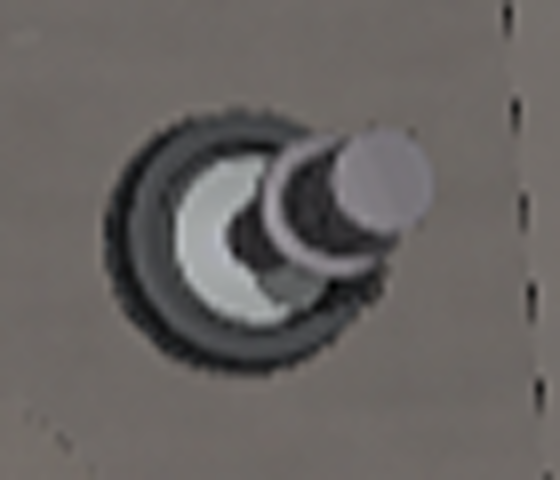

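Run:
```python
import cv2,pickle
from h import *
d=pickle.load(open("top.pkl","rb"));f=d["frame"];g=cv2.cvtColor(f,cv2.COLOR_BGR2GRAY)
def fit(x0,y0,x1,y1,lo,z,name,k=8):
    b=cv2.resize(g[y0:y1,x0:x1],None,fx=k,fy=k,interpolation=cv2.INTER_CUBIC)
    m=(b>lo).astype(np.uint8)*255
    cs,_=cv2.findContours(m,cv2.RETR_EXTERNAL,cv2.CHAIN_APPROX_NONE)
    c=max(cs,key=cv2.contourArea);e=cv2.fitEllipse(cv2.convexHull(c))
    u=(e[0][0]+.5)/k-.5+x0;v=(e[0][1]+.5)/k-.5+y0
    p=onz(d,u,v,z);q=onz(d,u+e[1][1]/k/2,v,z)
    print(name,round(u,1),round(v,1),np.array(e[1])/k,"world",p.round(1),"dia",2*np.linalg.norm(q-p))
print(g[244,270:276],g[225,150:156])
fit(140,205,178,242,70,9.6,"ring outline")
fit(140,205,178,242,140,28,"ring top?")
fit(262,220,310,268,150,46,"rim")
b=g[215:275,380:450]
hb=f[222:250,418:440]; print(g[237,420:440])
fit(421,230,436,247,115,132,"pusher top")
cv2.imwrite("pics/m.png",cv2.resize(((g[205:242,140:178]>140)*255).astype(np.uint8),None,fx=8,fy=8))
# manual
for n,u,v,z in(("ring",157.3,226,28),("rim",286.5,244.7,46),("pusher",427.75-.5,237.1,132),("stand",380+241/8,215+241/8,20),("vial",353,159,27),("dish",300,156,7),("scope",420,140,60),("screen",330,100,100),("forceps",251,174,4)):
    print(n,onz(d,u,v,z).round(1))
```

```text
[161 164  95  86  96  97] [45 49 19  4  8 17]
ring outline 158.2 226.6 [24.48443985 25.66236687] world [504.2 237.9   9.6] dia 52.62958074965309
ring top? 154.8 224.9 [15.93187904 18.49455452] world [505.  240.3  28. ] dia 37.26352575674545
rim 285.8 244.0 [34.11440659 34.49634933] world [459.4 -22.6  46. ] dia 67.74670627744212
[ 48 100 129 130 126 123 124 121 117 116 117 117 117 120 103 103 103 103
 104 105]
pusher top 427.4 237.2 [11.74750137 12.56304264] world [ 457.1 -276.   132. ] dia 22.56646553209223
ring [502.6 235.3  28. ]
rim [458.1 -24.   46. ]
pusher [ 457.2 -275.8  132. ]
stand [ 455.8 -273.5   20. ]
vial [ 636.1 -165.8   27. ]
dish [650.6 -56.9   7. ]
scope [ 663.9 -298.    60. ]
screen [ 736.2 -114.8  100. ]
forceps [613.8  47.3   4. ]
```

```bash
cat > to.py <<'E'
# usage: python3 to.py x y z [spin_deg]: prints shares to reach the TCP position
import sys;from h import *;from workcell import r
s=r.get_state();R=np.array(s["ee_rot"]);p=np.array(s["tool_pos"])
t=R.T@(np.array([float(a) for a in sys.argv[1:4]])-p)
print("tcp",p.round(1),"yaw",round(np.degrees(np.arctan2(R[1,0],R[0,0])),1),"tilt",np.round(R[:2,2],4),"j",np.round(s["joints"],0),"F",np.round(s["ft_force"],1),"w",round(s["width"],1),"t",s["time_s"])
print("shares",(t/300).round(4),"dist",np.linalg.norm(t).round(1))
E
python3 -m crank '[[0.1,-0.06,0,0,1],[0.25,-0.14,0,0,1],[0.4,-0.23,0,0,1],[0.55,-0.31,0,0,1],[0.7,-0.4,0,0,1],[0.85,-0.49,0,0,1],[0.94,-0.54,0,0,1],[0.98,-0.56,0,0,1],[0.98,-0.56,0,0,1],[0.98,-0.56,0,0,1]]'; python3 to.py 480 0 400
```

```text
time_s: 1.03
tool_pos: [443.8, -348.6, 404.3]
ee_rot: [[0.937, 0.349, 0.001], [0.349, -0.937, 0.003], [0.002, -0.002, -1.0]]
ft_force: [0.5, -0.0, -0.2]
width: 85.3
tcp [ 443.8 -348.6  404.3] yaw 20.4 tilt [0.0012 0.0031] j [ 40.  14.  -7. 100.   2.  66. -37.] F [ 0.5 -0.  -0.2] w 85.3 t 1.0333
shares [ 0.5183 -1.047   0.018 ] dist 350.5
```

Run:
```python
import cv2,pickle
from h import *
d=load("wrist");pickle.dump(d,open("w1.pkl","wb"));cv2.imwrite("pics/w1.png",d["frame"])
print(proj(d,[456.8,-275,132],True),proj(d,[456.8,-275,6],True),proj(d,[459,-23,46],True))
```

```text
[197.79283979 163.65038345] [225.20835139 142.32486982] [34.7459291  86.53191021]
```

View pics/w1.png

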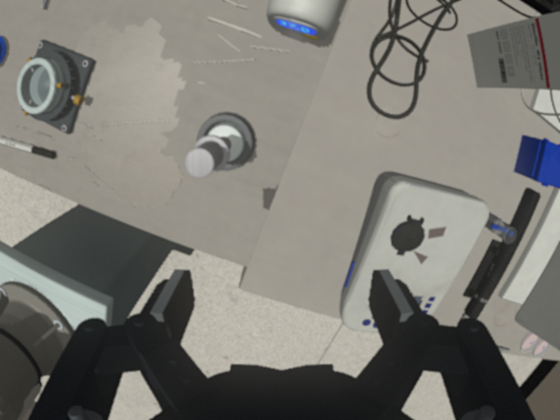

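```bash
python3 -m crank '[[0.06,-0.12,0,0,1],[0.12,-0.25,0,0,1],[0.18,-0.38,0,0,1],[0.24,-0.5,0,0,1],[0.3,-0.63,0,0,1],[0.36,-0.75,0,0,1],[0.42,-0.87,0,0,1],[0.46,-0.95,0,0,1],[0.46,-0.95,0,0,1]]'; python3 to.py 470 236 330
```

```text
time_s: 1.83
tool_pos: [473.2, -31.7, 405.0]
ee_rot: [[0.936, 0.351, 0.001], [0.351, -0.936, 0.004], [0.002, -0.003, -1.0]]
ft_force: [0.6, 0.6, 0.3]
width: 85.6
tcp [473.2 -31.7 405. ] yaw 20.6 tilt [0.0007 0.0036] j [ 18.   5. -21. 111.   2.  64. -73.] F [0.6 0.6 0.3] w 85.6 t 1.8333
shares [ 0.3028 -0.8386  0.2532] dist 278.0
```

```bash
python3 -m crank '[[0.04,-0.12,0.02,0,1],[0.09,-0.25,0.05,0,0.8],[0.14,-0.38,0.1,0,0.75],[0.18,-0.5,0.15,0,0.75],[0.23,-0.63,0.19,0,0.75],[0.27,-0.75,0.22,0,0.75],[0.3,-0.82,0.25,0,0.75],[0.3,-0.84,0.25,0,0.75],[0.3,-0.84,0.25,0,0.75]]'; python3 to.py 503.5 236.5 250
python3 - <<'E'
import cv2,pickle
from h import *
d=load("wrist");pickle.dump(d,open("w2.pkl","wb"));cv2.imwrite("pics/w2.png",d["frame"])
print(proj(d,[503.5,236.5,28],True))
E
```

```text
time_s: 2.58
tool_pos: [469.2, 236.1, 330.2]
ee_rot: [[0.936, 0.352, -0.001], [0.352, -0.936, 0.003], [0.0, -0.003, -1.0]]
ft_force: [-0.3, -0.6, 0.1]
width: 64.0
tcp [469.2 236.1 330.2] yaw 20.6 tilt [-0.001   0.0031] j [  -4.   16.  -32.  109.   10.   57. -110.] F [-0.3 -0.6  0.1] w 64.0 t 2.5833
shares [0.1073 0.04   0.2671] dist 87.2
[295.58029971 162.02624061]
```

View pics/w2.png

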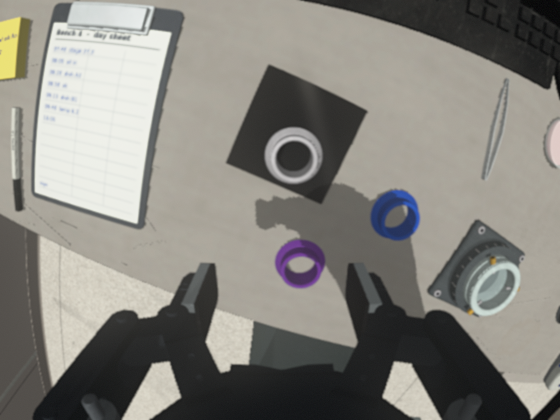

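The grey steel ring sits on the black mat at (294,155), with blue at (396,213) and purple at (300,263). I'm choosing the grey one and will refine its position.

Run:
```python
import cv2,pickle
from h import *
d=pickle.load(open("w2.pkl","rb"));f=d["frame"];x0,y0,k=254,115,7
b=cv2.resize(f[y0:y0+80,x0:x0+80],None,fx=k,fy=k,interpolation=cv2.INTER_CUBIC)
g=cv2.cvtColor(b,cv2.COLOR_BGR2GRAY)
m=(g>90).astype(np.uint8)*255
n,l,st,ce=cv2.connectedComponentsWithStats(m)
i=l[int((155-y0)*k)-0, int((269-x0)*k)+7]
print(st[1:n])
for j in range(1,n):
    if st[j,4]>5000:
        c,_=cv2.findContours((l==j).astype(np.uint8),cv2.RETR_CCOMP,cv2.CHAIN_APPROX_NONE)
        for q in c:
            if len(q)>100:
                e=cv2.fitEllipse(q);u=(e[0][0]+.5)/k-.5+x0;v=(e[0][1]+.5)/k-.5+y0
                print("ell",round(u,1),round(v,1),np.array(e[1])/k,[onz(d,u,v,z,True).round(1).tolist() for z in(2,9.6,28)])
                cv2.ellipse(b,e,(0,0,255),1)
cv2.imwrite("pics/w2c.png",b)
# expected outline centre for circle 40 @28, 51.6 @9.6
```

```text
[[   73    84   408   399 86390]
 [    0   418   322   142 23508]
 [  515   450    45   110  2548]]
ell 293.0 154.9 [57.05836705 58.28344727] [[504.6, 238.4, 2.0], [505.7, 239.1, 9.6], [508.4, 240.7, 28.0]]
ell 293.1 156.6 [30.88171387 35.89743914] [[503.2, 237.7, 2.0], [504.3, 238.4, 9.6], [507.1, 240.1, 28.0]]
ell 266.9 187.2 [16.53543636 53.64457921] [[466.9, 250.3, 2.0], [469.0, 250.7, 9.6], [474.1, 251.7, 28.0]]
```

View pics/w2c.png

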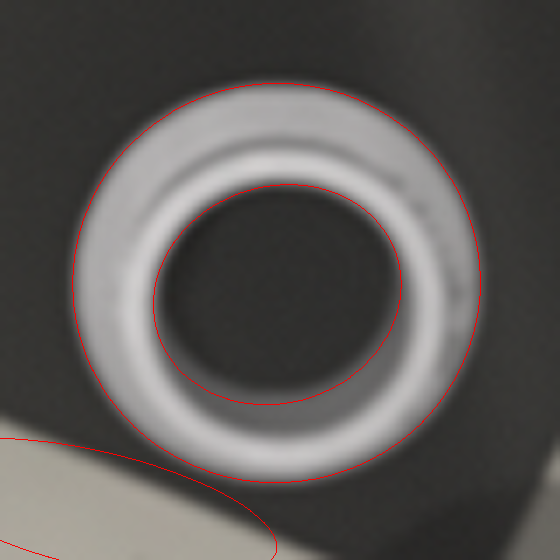

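```bash
python3 - <<'E'
import pickle
from h import *
d=pickle.load(open("w2.pkl","rb"))
print(onz(d,294,158.4,28,True))
E
python3 to.py 504.5 237.8 260
```

```text
[505.93997719 238.8821354   28.        ]
tcp [469.8 234.4 330.5] yaw 20.5 tilt [-0.0001  0.002 ] j [  -4.   16.  -32.  109.   10.   57. -110.] F [ 0.7 -1.2 -0.5] w 64.3 t 2.6333
shares [0.1121 0.0304 0.235 ] dist 78.6
```

```bash
python3 -m crank '[[0.05,0.01,0.08,0,0.75],[0.1,0.02,0.16,0,0.75],[0.11,0.03,0.25,0,0.75],[0.115,0.03,0.33,0,0.75],[0.115,0.03,0.37,0,0.75],[0.115,0.03,0.37,0,0.75],[0.115,0.03,0.37,0,0.75]]'; python3 to.py 505 238 190
python3 - <<'E'
import cv2,pickle
from h import *
d=load("wrist");pickle.dump(d,open("w3.pkl","wb"));cv2.imwrite("pics/w3.png",d["frame"])
E
```

```text
time_s: 3.22
tool_pos: [505.9, 236.7, 219.9]
ee_rot: [[0.938, 0.347, 0.0], [0.347, -0.938, 0.001], [0.0, -0.001, -1.0]]
ft_force: [0.1, -0.8, 0.1]
width: 63.6
tcp [505.9 236.7 219.9] yaw 20.3 tilt [0.     0.0009] j [  -7.   28.  -28.  110.   18.   47. -114.] F [ 0.1 -0.8  0.1] w 63.6 t 3.2167
shares [-0.0012 -0.0051  0.0996] dist 29.9
```

View pics/w3.png

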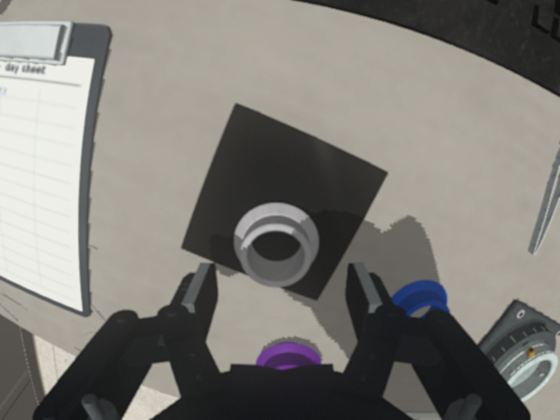

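Run:
```python
import cv2,pickle
from h import *
d=pickle.load(open("w3.pkl","rb"))
cv2.imwrite("pics/w3c.png",cv2.resize(d["frame"][190:310,180:370],None,fx=4,fy=4,interpolation=cv2.INTER_CUBIC))
```

```text
(no output)
```

View pics/w3c.png

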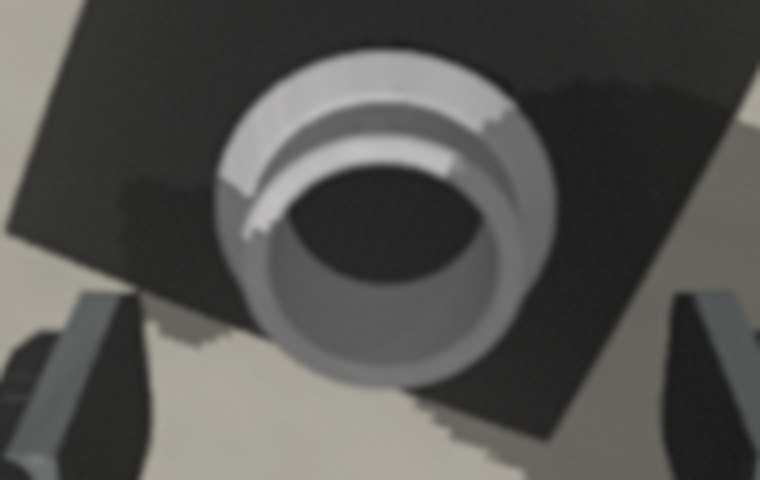

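```bash
python3 - <<'E'
import pickle
from h import *
d=pickle.load(open("w3.pkl","rb"))
p=onz(d,276,254.8,28,True);print(p, onz(d,180+243/4,255,28,True),onz(d,180+527/4,255,28,True))
E
python3 to.py 505 238.8 190
```

```text
[506.54243047 239.5764959   28.        ] [499.42778846 257.91475107  28.        ] [513.27255977 220.88029279  28.        ]
tcp [506.1 237.5 220.8] yaw 20.4 tilt [0.0019 0.0021] j [  -7.   28.  -28.  110.   18.   47. -114.] F [ 0.7  0.  -0.5] w 64.2 t 3.2667
shares [-0.0021 -0.0052  0.1027] dist 30.9
```

```bash
python3 -m crank '[[0.002,-0.006,0.05,0,0.75],[0.002,-0.006,0.09,0,0.75],[0.002,-0.006,0.101,0,0.75],[0.002,-0.006,0.101,0,0.75],[0.002,-0.006,0.101,0,0.3],[0.002,-0.006,0.101,0,0.2],[0.002,-0.006,0.101,0,0.2],[0.002,-0.006,0.101,0,0.2],[0.002,-0.006,0.101,0,0.2],[0.002,-0.006,0.101,0,0.2]]'; python3 to.py 500 239 300
python3 - <<'E'
import cv2,pickle
from h import *
d=load("wrist");cv2.imwrite("pics/w4.png",d["frame"])
E
```

```text
time_s: 4.1
tool_pos: [506.4, 239.8, 191.6]
ee_rot: [[0.937, 0.348, 0.003], [0.348, -0.937, 0.002], [0.004, -0.001, -1.0]]
ft_force: [-1.3, -0.9, 5.8]
width: 37.2
tcp [506.4 239.8 191.6] yaw 20.4 tilt [0.0032 0.0025] j [  -8.   30.  -27.  111.   19.   43. -116.] F [-1.3 -0.9  5.8] w 37.2 t 4.1
shares [-0.0195 -0.0054 -0.3613] dist 108.6
```

View pics/w4.png

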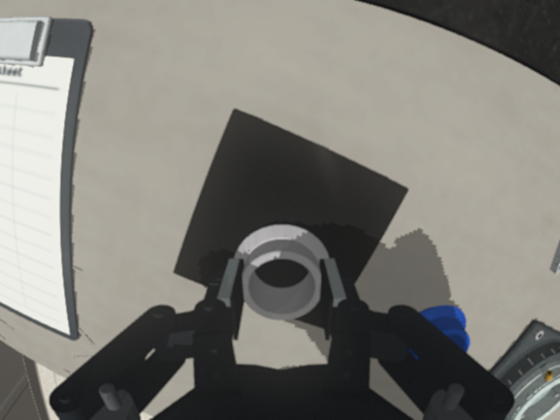

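```bash
python3 -m crank '[[0,0,-0.01,0,0.2],[0,0,-0.03,0,0.2],[0,0,-0.07,0,0.2],[0,0,-0.12,0,0.2],[0,0,-0.12,0,0.2],[0,0,-0.12,0,0.2]]'; python3 to.py 500 239 300
python3 - <<'E'
import cv2,pickle
from h import *
d=load("wrist");cv2.imwrite("pics/w5.png",d["frame"])
d=load("side");cv2.imwrite("pics/s5.png",cv2.resize(d["frame"][100:300,150:350],None,fx=3,fy=3,interpolation=cv2.INTER_CUBIC))
E
```

```text
time_s: 4.65
tool_pos: [506.7, 239.9, 228.8]
ee_rot: [[0.937, 0.348, 0.006], [0.348, -0.937, 0.004], [0.007, -0.001, -1.0]]
ft_force: [0.4, 0.1, -2.9]
width: 37.2
tcp [506.7 239.9 228.8] yaw 20.4 tilt [0.0056 0.0036] j [  -7.   27.  -28.  109.   17.   47. -114.] F [ 0.4  0.1 -2.9] w 37.2 t 4.65
shares [-0.0206 -0.0052 -0.2374] dist 71.5
```

View pics/w5.png

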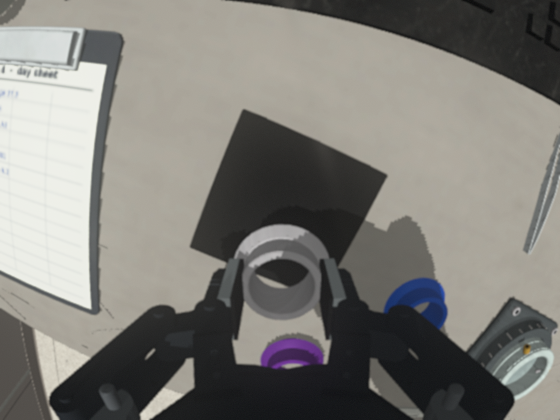

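View pics/s5.png

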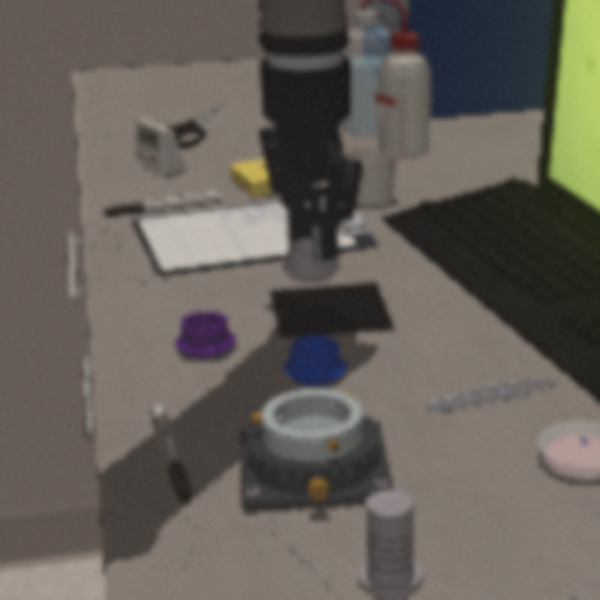

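```bash
python3 to.py 432 -32 320
python3 - <<'E'
import pickle
E
```

```text
tcp [506.  239.4 227.4] yaw 20.4 tilt [0.0027 0.002 ] j [  -7.   27.  -28.  110.   17.   47. -114.] F [ 0.6 -0.7 -2.6] w 37.1 t 4.75
shares [-0.5453  0.7619 -0.3113] dist 296.2
```

```bash
python3 -m crank '[[-0.03,0.04,-0.08,0,0.2],[-0.1,0.14,-0.16,0,0.2],[-0.18,0.25,-0.22,0,0.2],[-0.26,0.36,-0.27,0,0.2],[-0.34,0.47,-0.31,0,0.2],[-0.42,0.58,-0.31,0,0.2],[-0.48,0.67,-0.31,0,0.2],[-0.53,0.74,-0.31,0,0.2],[-0.545,0.762,-0.31,0,0.2],[-0.545,0.762,-0.31,0,0.2],[-0.545,0.762,-0.31,0,0.2]]'
python3 to.py 459 -23 260
python3 - <<'E'
import cv2,pickle
from h import *
d=load("wrist");pickle.dump(d,open("w6.pkl","wb"));cv2.imwrite("pics/w6.png",d["frame"])
E
```

```text
time_s: 5.67
tool_pos: [432.1, -31.4, 319.3]
ee_rot: [[0.938, 0.348, 0.002], [0.348, -0.938, 0.003], [0.003, -0.002, -1.0]]
ft_force: [0.1, 0.1, -2.6]
width: 37.1
tcp [432.1 -31.4 319.3] yaw 20.4 tilt [0.0023 0.0029] j [ 22.   7. -25. 121.   3.  52. -75.] F [ 0.1  0.1 -2.6] w 37.1 t 5.6667
shares [0.0932 0.0052 0.1979] dist 65.6
```

View pics/w6.png

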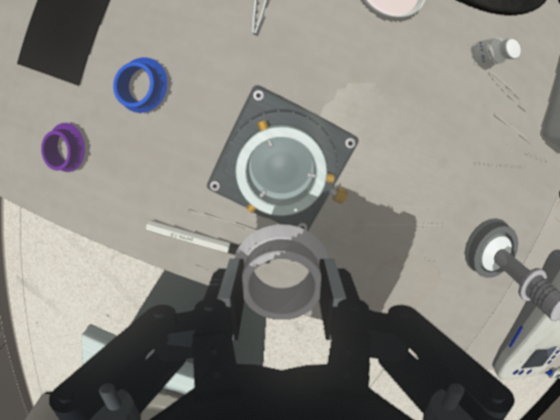

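Run:
```python
import cv2,pickle
from h import *
d=pickle.load(open("w6.pkl","rb"));f=d["frame"]
cv2.imwrite("pics/w6c.png",cv2.resize(f[115:225,200:365],None,fx=4.5,fy=4.5,interpolation=cv2.INTER_CUBIC))
cv2.imwrite("pics/w6d.png",cv2.resize(f[215:325,200:365],None,fx=4.5,fy=4.5,interpolation=cv2.INTER_CUBIC))
```

```text
(no output)
```

View pics/w6c.png

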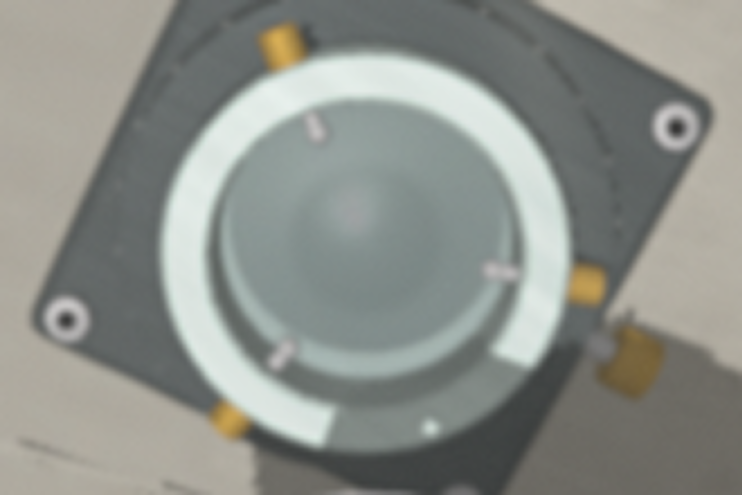

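View pics/w6d.png

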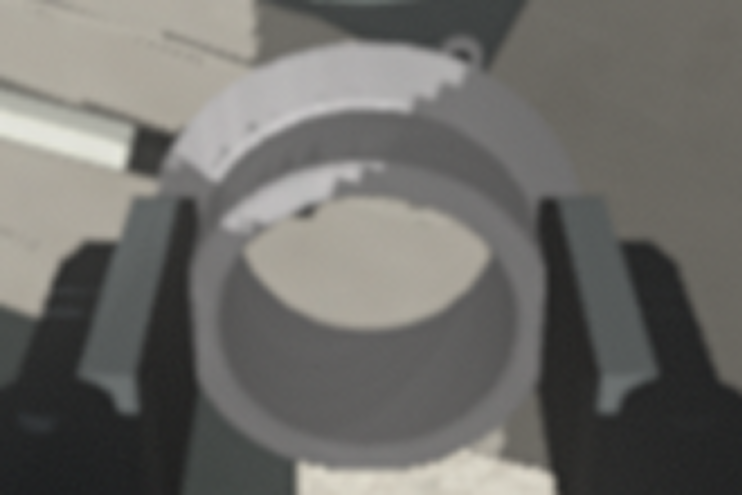

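Run:
```python
import pickle
from h import *
d=pickle.load(open("w6.pkl","rb"))
P=lambda u,v,z:onz(d,200+u/4.5-.4,115+v/4.5-.4,z,True)
for z in(44,46,48):
    print(z,P(366.5,251.5,z).round(1),"dia h",np.linalg.norm(P(160,251,z)-P(573,251,z)).round(1),"v",np.linalg.norm(P(366,50,z)-P(366,453,z)).round(1))
Q=lambda u,v,z:onz(d,200+u/4.5-.4,215+v/4.5-.4,z,True)
for z in(153,156,159):
    print(z,Q(369,315,z).round(1),np.linalg.norm(Q(191,315,z)-Q(547,315,z)).round(1),np.linalg.norm(Q(369,162,z)-Q(369,468,z)).round(1))
```

```text
44 [461.6 -20.3  44. ] dia h 70.9 v 71.0
46 [462.  -20.2  46. ] dia h 70.3 v 70.4
48 [462.5 -20.   48. ] dia h 69.7 v 69.8
153 [431.2 -32.2 153. ] 38.8 40.0
156 [432.9 -31.6 156. ] 38.0 39.1
159 [434.7 -30.9 159. ] 37.1 38.2
```

```bash
python3 to.py 461.3 -20.1 252
```

```text
tcp [432.4 -30.6 319.4] yaw 20.5 tilt [0.0026 0.0031] j [ 22.   7. -25. 121.   3.  52. -75.] F [ 0.5  0.3 -3. ] w 37.0 t 5.7167
shares [0.1017 0.0014 0.225 ] dist 74.1
```

```bash
python3 -m crank '[[0.03,0,0.06,0,0.2],[0.07,0.001,0.13,0,0.2],[0.1,0.001,0.2,0,0.2],[0.103,0.001,0.224,0,0.2],[0.103,0.001,0.224,0,0.2],[0.103,0.001,0.224,0,0.2],[0.103,0.001,0.224,0,0.2]]'
for i in 1 2; do python3 to.py 461.3 -20.1 229; done
python3 - <<'E'
import cv2,pickle
from h import *
d=load("wrist");pickle.dump(d,open("w7.pkl","wb"));cv2.imwrite("pics/w7.png",cv2.resize(d["frame"][195:335,180:380],None,fx=4,fy=4,interpolation=cv2.INTER_CUBIC))
d=load("side");cv2.imwrite("pics/s7.png",cv2.resize(d["frame"][190:290,190:310],None,fx=6,fy=6,interpolation=cv2.INTER_CUBIC))
E
python3 to.py 461.3 -20.1 229
```

```text
time_s: 6.3
tool_pos: [461.8, -19.4, 253.1]
ee_rot: [[0.937, 0.351, 0.004], [0.351, -0.937, 0.003], [0.005, -0.002, -1.0]]
ft_force: [-0.0, -0.1, -3.0]
width: 37.5
tcp [461.8 -19.4 253.1] yaw 20.5 tilt [0.0037 0.003 ] j [ 19.  16. -25. 121.   9.  44. -81.] F [-0.  -0.1 -3. ] w 37.5 t 6.3
shares [-0.0028  0.0017  0.0804] dist 24.1
tcp [461.8 -19.4 253.1] yaw 20.5 tilt [0.0037 0.003 ] j [ 19.  16. -25. 121.   9.  44. -81.] F [-0.  -0.1 -3. ] w 37.5 t 6.3
shares [-0.0028  0.0017  0.0804] dist 24.1
tcp [461.9 -19.8 253.4] yaw 20.5 tilt [0.0047 0.0027] j [ 19.  16. -25. 121.   9.  44. -81.] F [ 0.7  0.1 -2.4] w 37.0 t 6.4
shares [-0.0025  0.0004  0.0813] dist 24.4
```

View pics/w7.png

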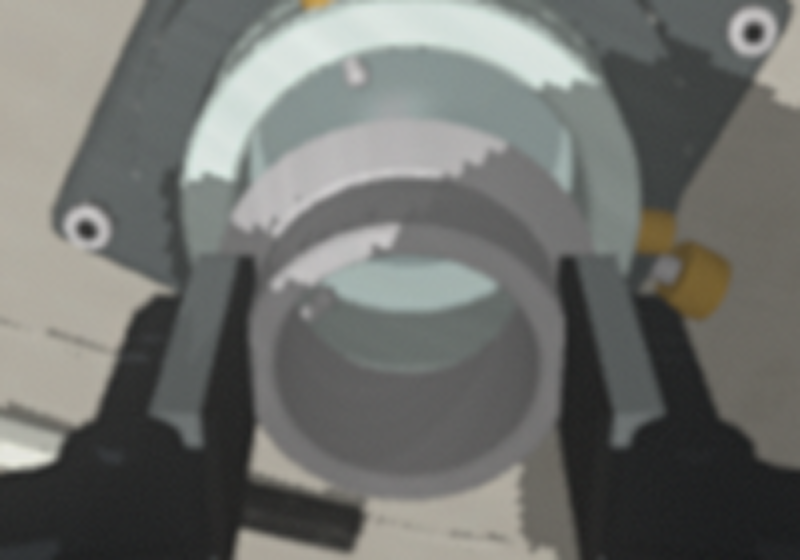

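View pics/s7.png

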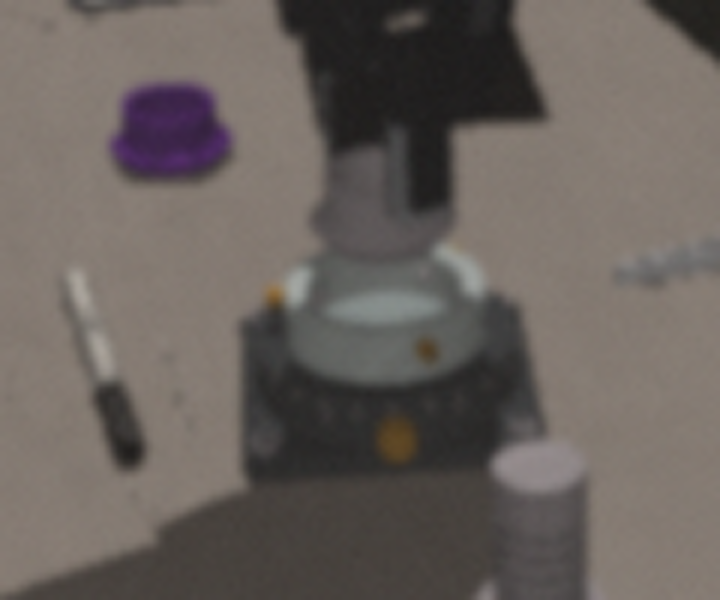

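Run:
```python
import pickle
from h import *
d=pickle.load(open("w7.pkl","rb"))
P=lambda u,v,z:onz(d,180+u/4-.4,195+v/4-.4,z,True)
a,b=P(181,205,46),P(641,205,46);print((a+b)/2,np.linalg.norm(a-b))
a,b=P(249,355,90),P(565,355,90);print((a+b)/2,np.linalg.norm(a-b)); c=P(407,(225+500)/2,90);print(c)
```

```text
[462.54020631 -20.12131561  46.        ] 69.68289868538305
[463.3631254 -19.2067023  90.       ] 37.8122713560412
[462.56212161 -19.51061642  90.        ]
```

```bash
python3 -m crank '[[-0.002,0.002,0.02,0,0.2],[-0.002,0.002,0.04,0,0.2],[-0.002,0.002,0.055,0,0.2],[-0.002,0.002,0.066,0,0.2],[-0.002,0.002,0.066,0,0.2],[-0.002,0.002,0.066,0,0.2]]'
python3 to.py 461.3 -20.1 229
```

```text
time_s: 6.9
tool_pos: [461.4, -20.5, 233.2]
ee_rot: [[0.937, 0.35, 0.004], [0.35, -0.937, 0.003], [0.005, -0.001, -1.0]]
ft_force: [-0.2, 0.2, -2.2]
width: 37.1
tcp [461.4 -20.5 233.2] yaw 20.5 tilt [0.0038 0.0029] j [ 18.  18. -24. 122.  10.  42. -82.] F [-0.2  0.2 -2.2] w 37.1 t 6.9
shares [-0.     -0.0014  0.0141] dist 4.2
```

```bash
python3 -m crank '[[0,0,0.003,0,0.2],[0,0,0.005,0,0.2],[0,0,0.005,0,0.2]]' | egrep 'pos|force'; python3 -m crank '[[0,0,0.004,0,0.2],[0,0,0.004,0,0.2]]'| egrep 'pos|force'
```

```text
tool_pos: [461.5, -20.5, 231.7]
ft_force: [-0.4, 0.6, -2.8]
tool_pos: [461.5, -20.5, 230.4]
ft_force: [0.0, -0.1, -2.3]
```

```bash
for i in 1 ; do python3 -m crank '[[0,0,0.004,0,0.2],[0,0,0.004,0,0.2]]'| egrep 'pos|force';done; python3 -m crank '[[0,0,0.003,0,0.2],[0,0,0.003,0,0.2]]'| egrep 'pos|force'
```

```text
tool_pos: [461.4, -20.5, 229.1]
ft_force: [-0.2, -1.1, -2.9]
tool_pos: [461.4, -20.5, 228.1]
ft_force: [0.4, 0.5, -1.9]
```

```bash
python3 -m crank '[[0,0,0.003,0,0.2],[0,0,0.003,0,0.2]]'| egrep 'pos|force';python3 - <<'E'
import cv2,pickle
from h import *
d=load("side");cv2.imwrite("pics/s8.png",cv2.resize(d["frame"][190:290,190:310],None,fx=6,fy=6,interpolation=cv2.INTER_CUBIC))
E
```

```text
tool_pos: [461.6, -20.4, 227.4]
ft_force: [0.0, -0.4, 0.9]
```

View pics/s8.png

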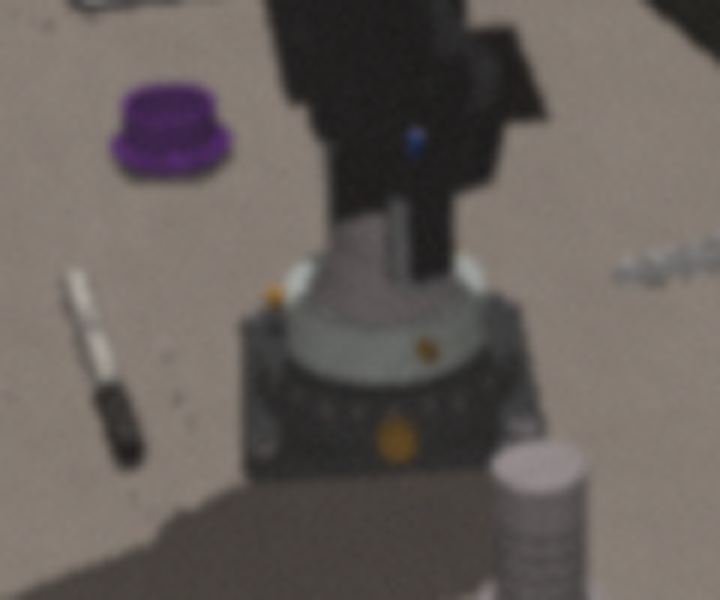

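The weight has come off the wrist (−2.9 to +0.9 N), so the ring is on the balls. I'll let it go.

```bash
python3 -m crank '[[0,0,0,0,0.5],[0,0,0,0,0.7],[0,0,0,0,0.75],[0,0,0,0,0.75],[0,0,0,0,0.75],[0,0,-0.03,0,0.75],[0,0,-0.1,0,0.75],[0,0,-0.2,0,0.75],[0,0,-0.3,0,0.75],[-0.05,0,-0.35,0,0.75],[-0.09,0,-0.35,0,0.75],[-0.09,0,-0.35,0,0.75]]'
python3 - <<'E'
import cv2,pickle
from h import *
d=load("wrist");pickle.dump(d,open("w9.pkl","wb"));cv2.imwrite("pics/w9.png",d["frame"])
E
```

```text
time_s: 8.87
tool_pos: [434.1, -31.0, 332.9]
ee_rot: [[0.937, 0.348, 0.004], [0.348, -0.937, 0.001], [0.004, 0.0, -1.0]]
ft_force: [-0.2, 0.6, 0.0]
width: 63.7
```

View pics/w9.png

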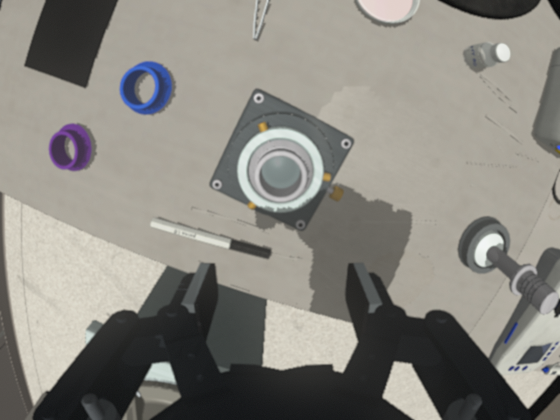

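```bash
python3 - <<'E'
import cv2,pickle
from h import *
d=pickle.load(open("w9.pkl","rb"));cv2.imwrite("pics/w9c.png",cv2.resize(d["frame"][115:225,215:350],None,fx=5,fy=5,interpolation=cv2.INTER_CUBIC))
E
python3 to.py 440 -290 330
```

```text
tcp [434.7 -30.7 332.2] yaw 20.4 tilt [0.0033 0.002 ] j [ 22.   6. -25. 120.   3.  54. -74.] F [-0.5 -1.  -0.1] w 63.8 t 8.9167
shares [-0.2848  0.8163  0.0056] dist 259.4
```

View pics/w9c.png

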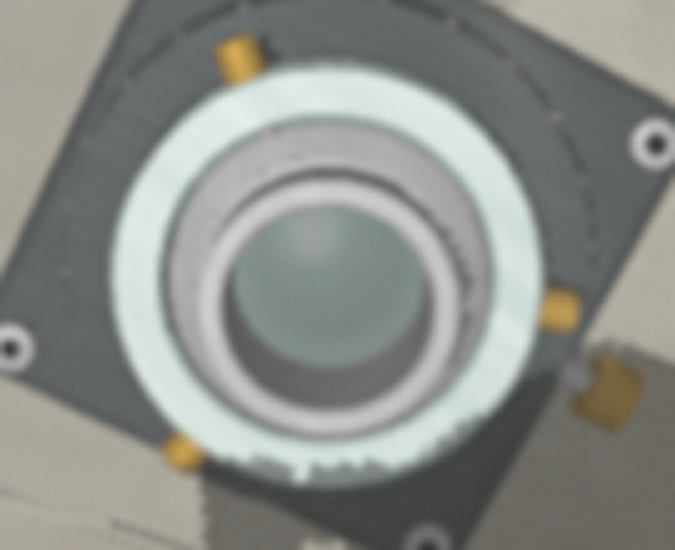

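```bash
python3 -m crank '[[-0.03,0.1,0,0,0.75],[-0.07,0.2,0,0,0.75],[-0.11,0.33,0,0,0.75],[-0.15,0.45,0,0,0.75],[-0.19,0.57,0,0,0.75],[-0.24,0.69,0,0,0.75],[-0.28,0.78,0,0,0.75],[-0.285,0.815,0,0,0.75],[-0.285,0.815,0,0,0.75],[-0.285,0.815,0,0,0.75]]'
python3 - <<'E'
import cv2,pickle
from h import *
w=pickle.load(open("w9.pkl","rb"))
print("rim",onz(w,280.0,169.9,46,True),"collar",onz(w,215+328.5/5-.4,115+306.5/5-.4,65,True))
d=load("wrist");pickle.dump(d,open("w10.pkl","wb"));cv2.imwrite("pics/w10.png",d["frame"])
print(proj(d,[459.5,-272.7,132],True))
E
python3 to.py 459.5 -272.7 300
```

```text
time_s: 9.75
tool_pos: [440.1, -288.8, 330.4]
ee_rot: [[0.937, 0.349, 0.002], [0.349, -0.937, 0.004], [0.003, -0.004, -1.0]]
ft_force: [0.4, 0.8, -0.6]
width: 64.3
rim [461.7691765  -20.32046454  46.        ] collar [461.38200478 -20.77113874  65.        ]
[266.37115841 214.08805658]
tcp [ 440.3 -287.8  330.6] yaw 20.5 tilt [0.0019 0.0044] j [ 40.  15. -14. 109.   4.  56. -45.] F [-0.1  0.8  0.1] w 64.3 t 9.8
shares [ 0.0773 -0.0243  0.1025] dist 39.2
```

View pics/w10.png

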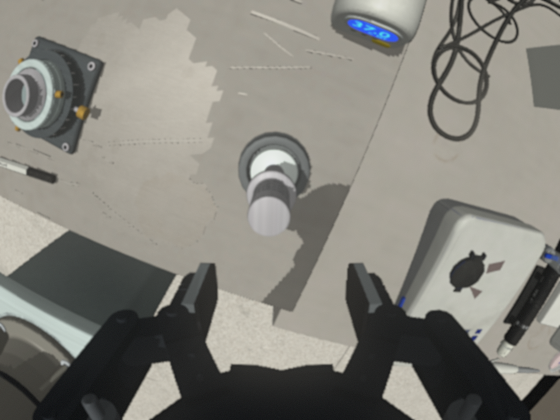

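Run:
```python
import cv2,pickle
from h import *
d=pickle.load(open("w10.pkl","rb"));x0,y0,k=230,120,6
cv2.imwrite("pics/w10c.png",cv2.resize(d["frame"][y0:y0+120,x0:x0+100],None,fx=5,fy=5,interpolation=cv2.INTER_CUBIC))
```

```text
(no output)
```

View pics/w10c.png

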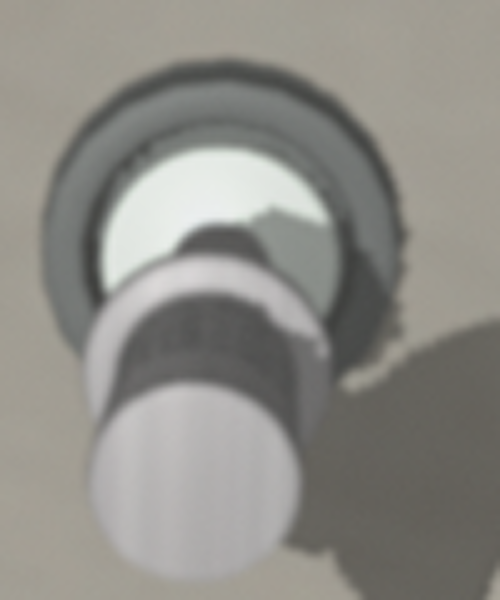

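Run:
```python
import pickle
from h import *
d=pickle.load(open("w10.pkl","rb"))
P=lambda u,v,z:onz(d,230+u/5-.4,120+v/5-.4,z,True)
print("top",P(195.5,481,132),np.linalg.norm(P(90,481,132)-P(301,481,132)),"foot",P(221.5,262,20),np.linalg.norm(P(100,262,20)-P(343,262,20)))
a,b=P(43,245,18),P(402,245,18);print("stand",(a+b)/2,np.linalg.norm(a-b),P(221,60,20),"flange",P(208,371,90))
```

```text
top [ 459.00743567 -274.23478859  132.        ] 23.240145733368433 foot [ 458.74465579 -274.39071986   20.        ] 42.80980970524644
stand [ 461.36996229 -273.4683107    18.        ] 63.66254383854768 [ 492.17068251 -262.00662752   20.        ] flange [ 459.24782655 -274.14768527   90.        ]
```

```bash
python3 to.py 459.0 -274.3 266;  python3 -m crank '[[0.03,-0.01,0,0,0.6],[0.06,-0.018,0,0,0.6],[0.073,-0.02,0,0,0.6],[0.073,-0.02,0.03,0,0.6],[0.073,-0.02,0.06,0,0.6],[0.073,-0.02,0.07,0,0.6],[0.073,-0.02,0.07,0,0.6]]'
python3 to.py 459.0 -274.3 266
python3 - <<'E'
import cv2,pickle
from h import *
d=load("wrist");pickle.dump(d,open("w11.pkl","wb"));cv2.imwrite("pics/w11.png",d["frame"])
E
```

```text
tcp [ 440.3 -287.8  330.6] yaw 20.5 tilt [0.0019 0.0044] j [ 40.  15. -14. 109.   4.  56. -45.] F [-0.1  0.8  0.1] w 64.3 t 9.8
shares [ 0.0735 -0.0195  0.2158] dist 68.6
time_s: 10.38
tool_pos: [457.8, -274.3, 308.0]
ee_rot: [[0.937, 0.35, -0.001], [0.35, -0.937, 0.006], [0.001, -0.006, -1.0]]
ft_force: [0.3, -0.2, -0.3]
width: 51.4
tcp [ 457.8 -274.3  308. ] yaw 20.5 tilt [-0.0012  0.0058] j [ 38.  17. -14. 110.   5.  54. -48.] F [ 0.3 -0.2 -0.3] w 51.4 t 10.3833
shares [0.0036 0.0023 0.1401] dist 42.1
```

View pics/w11.png

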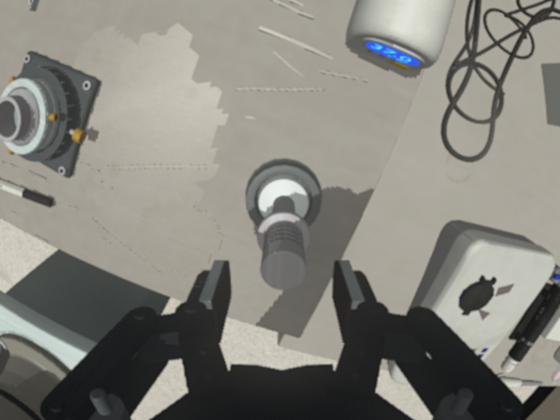

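```bash
python3 -m crank '[[0.003,0.002,0.04,0,0.6],[0.003,0.002,0.09,0,0.6],[0.003,0.002,0.125,0,0.6],[0.003,0.002,0.14,0,0.6],[0.003,0.002,0.14,0,0.4],[0.003,0.002,0.14,0,0.1],[0.003,0.002,0.14,0,0],[0.003,0.002,0.14,0,0],[0.003,0.002,0.14,0,0],[0.003,0.002,0.14,0,0],[0.003,0.002,0.14,0,0],[0.003,0.002,0.14,0,0]]'
python3 to.py 459.0 -274.3 266
python3 - <<'E'
import cv2,pickle
from h import *
d=load("wrist");pickle.dump(d,open("w12.pkl","wb"));cv2.imwrite("pics/w12.png",cv2.resize(d["frame"][150:400,180:380],None,fx=2.4,fy=2.4,interpolation=cv2.INTER_CUBIC))
d=load("side");pickle.dump(d,open("s12.pkl","wb"));cv2.imwrite("pics/s12.png",cv2.resize(d["frame"][200:370,200:360],None,fx=3.5,fy=3.5,interpolation=cv2.INTER_CUBIC))
E
```

```text
time_s: 11.43
tool_pos: [459.3, -274.6, 267.1]
ee_rot: [[0.937, 0.35, 0.001], [0.35, -0.937, 0.005], [0.002, -0.004, -1.0]]
ft_force: [0.2, -0.3, 0.0]
width: 22.5
tcp [ 459.3 -274.6  267.1] yaw 20.5 tilt [0.0007 0.0048] j [ 38.  20. -14. 112.   6.  49. -49.] F [ 0.2 -0.3  0. ] w 22.5 t 11.4333
shares [-0.0006 -0.0013  0.0037] dist 1.2
```

View pics/w12.png

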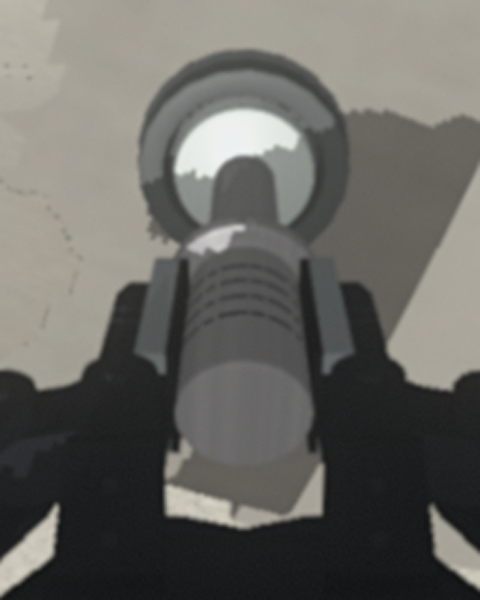

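View pics/s12.png

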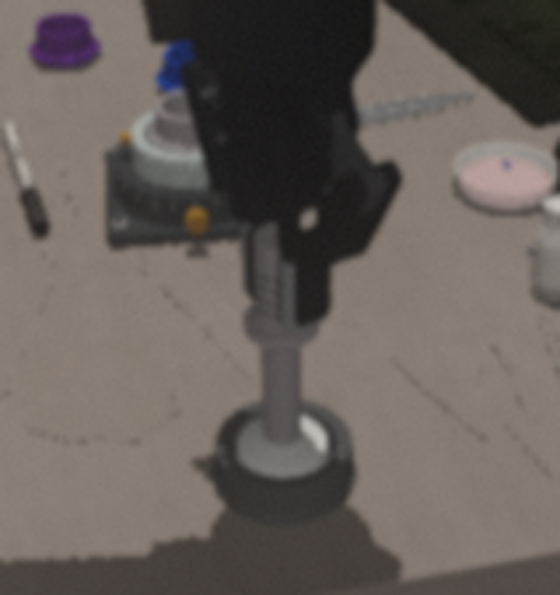

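```bash
python3 -m crank '[[0,0,-0.01,0,0],[0,0,-0.04,0,0],[0,0,-0.1,0,0],[0,0,-0.18,0,0],[0,0,-0.25,0,0],[0,0,-0.3,0,0],[0,0,-0.32,0,0],[0,0,-0.32,0,0],[0,0,-0.32,0,0]]'
python3 to.py 461.7 -20.4 363
python3 - <<'E'
import cv2,pickle
from h import *
d=load("side");pickle.dump(d,open("s13.pkl","wb"));cv2.imwrite("pics/s13.png",cv2.resize(d["frame"][160:370,200:400],None,fx=2.8,fy=2.8,interpolation=cv2.INTER_CUBIC))
E
```

```text
time_s: 12.28
tool_pos: [458.8, -274.9, 362.6]
ee_rot: [[0.937, 0.35, -0.0], [0.35, -0.937, 0.005], [0.001, -0.005, -1.0]]
ft_force: [-0.5, 0.2, -3.2]
width: 22.7
tcp [ 458.8 -274.9  362.6] yaw 20.5 tilt [-0.0004  0.0053] j [ 39.  14. -14. 106.   4.  61. -47.] F [-0.5  0.2 -3.2] w 22.7 t 12.2833
shares [ 0.306  -0.7913  0.0031] dist 254.5
```

View pics/s13.png

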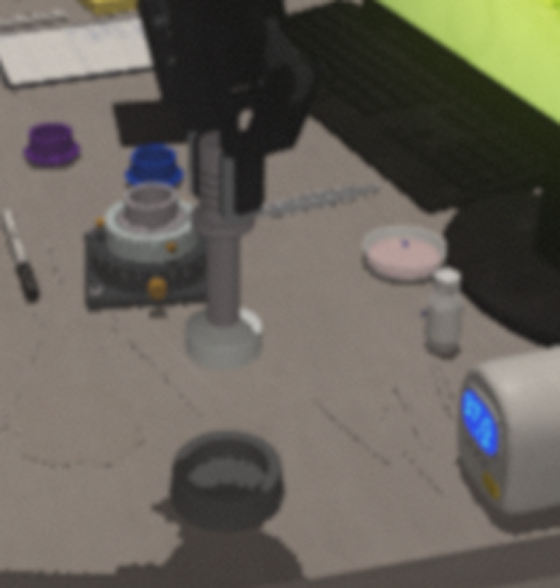

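```bash
python3 -m crank '[[0.03,-0.07,0,0,0],[0.07,-0.18,0,0,0],[0.12,-0.3,0,0,0],[0.16,-0.42,0,0,0],[0.21,-0.54,0,0,0],[0.255,-0.65,0,0,0],[0.285,-0.73,0,0,0],[0.302,-0.78,0,0,0],[0.306,-0.792,0,0,0],[0.306,-0.792,0,0,0],[0.306,-0.792,0,0,0]]'
python3 to.py 461.7 -20.4 335
python3 - <<'E'
import cv2,pickle
from h import *
d=load("wrist");pickle.dump(d,open("w14.pkl","wb"));cv2.imwrite("pics/w14.png",cv2.resize(d["frame"][130:350,160:400],None,fx=2.5,fy=2.5,interpolation=cv2.INTER_CUBIC))
d=load("side");pickle.dump(d,open("s14.pkl","wb"));cv2.imwrite("pics/s14.png",cv2.resize(d["frame"][180:290,190:320],None,fx=5,fy=5,interpolation=cv2.INTER_CUBIC))
d=load("top");pickle.dump(d,open("t14.pkl","wb"));cv2.imwrite("pics/t14.png",cv2.resize(d["frame"][190:290,230:450],None,fx=3.5,fy=3.5,interpolation=cv2.INTER_CUBIC))
E
```

```text
time_s: 13.25
tool_pos: [461.1, -21.2, 362.6]
ee_rot: [[0.937, 0.35, -0.003], [0.35, -0.937, 0.005], [-0.001, -0.006, -1.0]]
ft_force: [-0.6, -0.6, -4.3]
width: 22.7
tcp [461.1 -21.2 362.6] yaw 20.5 tilt [-0.0034  0.0053] j [ 21.   7. -25. 115.   3.  59. -75.] F [-0.6 -0.6 -4.3] w 22.7 t 13.25
shares [ 0.0028 -0.0011  0.092 ] dist 27.6
```

View pics/w14.png

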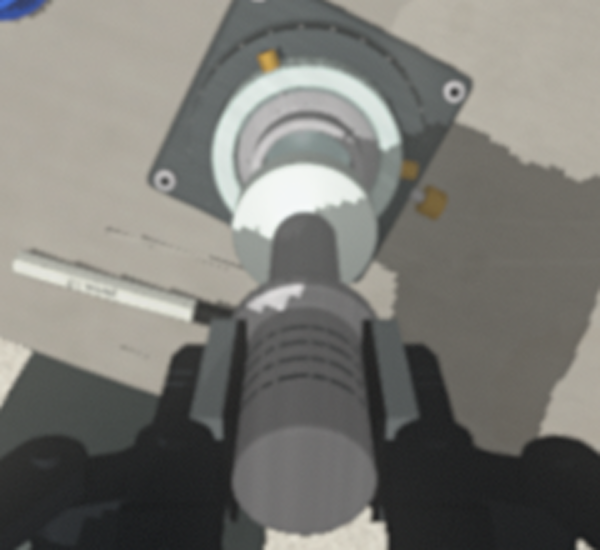

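View pics/s14.png

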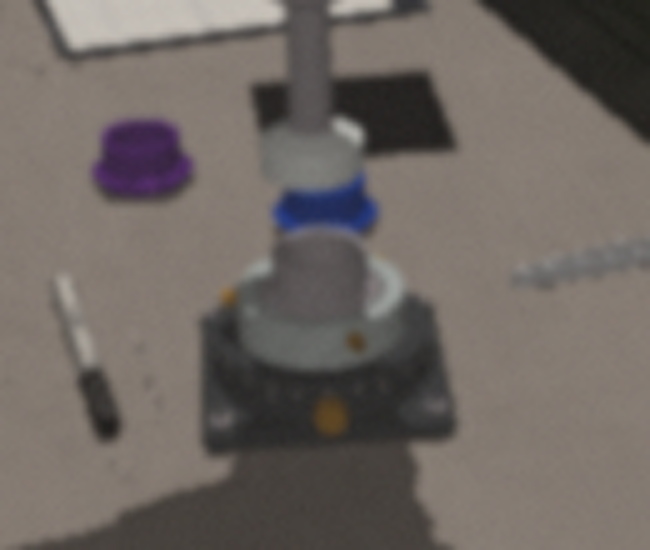

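View pics/t14.png

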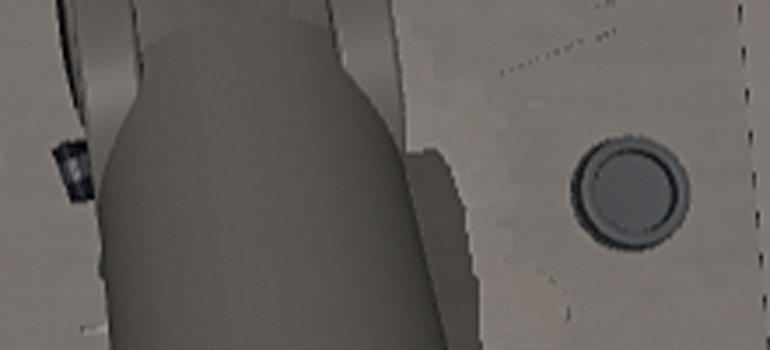

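Run:
```python
import pickle
from h import *
d=pickle.load(open("s14.pkl","rb"))
c=lambda p:((proj(d,p)+.4-[190,180])*5).round(1)
for z in(40,64,100,110):print(z,c([461.6,-20.4,z]))
print(c([462.6,-20.4,100]),c([461.6,-15.4,100]))
t=pickle.load(open("t14.pkl","rb"))
# stand top outer circle in t14 crop: 580..690, 135..243 ; recess 590..678,150..235
print("stand",onz(t,230+635/3.5-.4,190+189/3.5-.4,20),"recess",onz(t,230+630/3.5-.4,190+192/3.5-.4,6))
w=pickle.load(open("w14.pkl","rb"));Q=lambda u,v,z:onz(w,160+u/2.5-.4,130+v/2.5-.4,z,True)
a,b=Q(232,232,116),Q(378,232,116);print("foot top",(a+b)/2,np.linalg.norm(a-b));a,b=Q(211,155,46),Q(404,155,46);print("rim",(a+b)/2,np.linalg.norm(a-b))
a,b=Q(232,480,228),Q(377,480,228);print("handle",(a+b)/2,np.linalg.norm(a-b))
```

```text
40 [324.6 302.3]
64 [322.7 251.8]
100 [319.9 173.8]
110 [319.  151.7]
[322.3 173.6] [317.7 168.6]
stand [ 458.81260264 -275.52609691   20.        ] recess [ 458.70779106 -276.19256534    6.        ]
foot top [459.87007643 -20.92621014 116.        ] 41.71598178020553
rim [462.46313012 -20.56481847  46.        ] 70.85710168416817
handle [461.23249783 -20.92718292 228.        ] 23.362494032337235
```

```bash
python3 -m crank '[[0.008,0.001,0.02,0,0],[0.008,0.001,0.05,0,0],[0.008,0.001,0.08,0,0],[0.008,0.001,0.1,0,0],[0.008,0.001,0.105,0,0],[0.008,0.001,0.105,0,0],[0.008,0.001,0.105,0,0]]'
python3 to.py 463.5 -20.4 325
python3 - <<'E'
import cv2,pickle
from h import *
d=load("side");pickle.dump(d,open("s15.pkl","wb"));cv2.imwrite("pics/s15.png",cv2.resize(d["frame"][180:290,190:320],None,fx=5,fy=5,interpolation=cv2.INTER_CUBIC))
d=load("wrist");pickle.dump(d,open("w15.pkl","wb"));cv2.imwrite("pics/w15.png",cv2.resize(d["frame"][130:350,160:400],None,fx=2.5,fy=2.5,interpolation=cv2.INTER_CUBIC))
E
```

```text
time_s: 13.98
tool_pos: [463.7, -21.0, 331.4]
ee_rot: [[0.938, 0.348, -0.003], [0.348, -0.938, 0.006], [-0.0, -0.006, -1.0]]
ft_force: [-0.0, -0.1, -3.0]
width: 22.5
tcp [463.7 -21.  331.4] yaw 20.3 tilt [-0.0026  0.0057] j [ 21.   9. -25. 117.   4.  55. -77.] F [-0.  -0.1 -3. ] w 22.5 t 13.9833
shares [ 0.     -0.0019  0.0214] dist 6.5
```

View pics/s15.png

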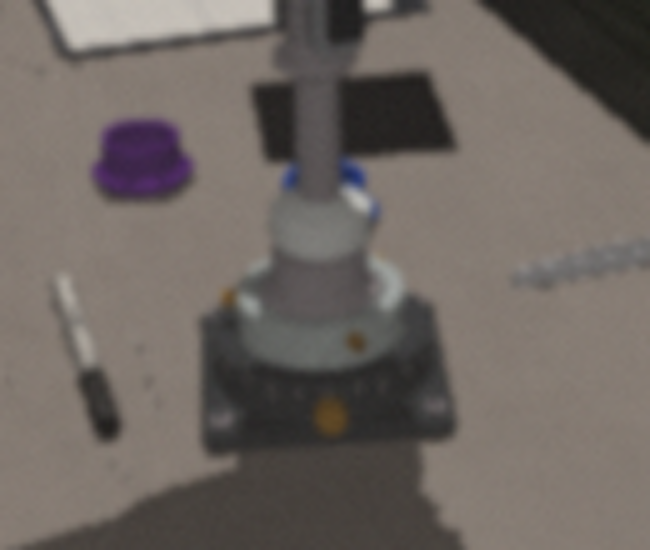

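View pics/w15.png

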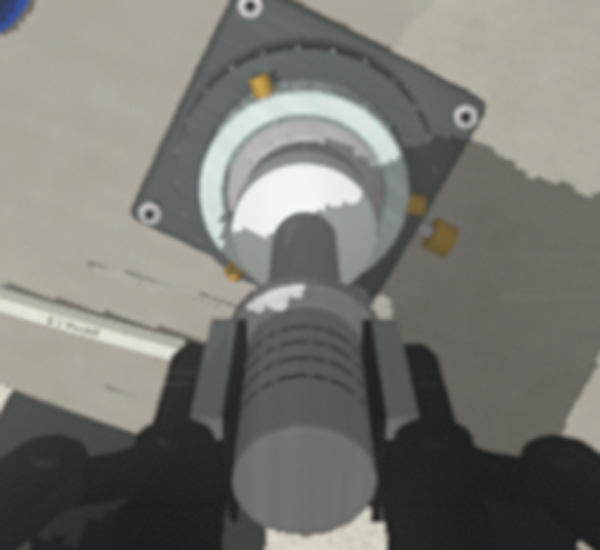

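The foot (271–370, centre 320) is over the collar (272–370, centre 321), so I'll start the guarded descent.

```bash
python3 -m crank '[[0,0,0.005,0,0],[0,0,0.01,0,0],[0,0,0.01,0,0],[0,0,0.01,0,0]]'|egrep 'pos|force'; python3 -m crank '[[0,0,0.004,0,0],[0,0,0.004,0,0],[0,0,0.004,0,0]]'|egrep 'pos|force'
```

```text
tool_pos: [463.8, -20.9, 328.9]
ft_force: [-0.4, 0.1, -4.5]
tool_pos: [463.8, -20.9, 327.6]
ft_force: [0.8, -0.8, -4.3]
```

```bash
python3 -m crank '[[0,0,0.004,0,0],[0,0,0.004,0,0],[0,0,0.004,0,0]]'|egrep 'pos|force'
```

```text
tool_pos: [463.7, -20.9, 326.3]
ft_force: [-0.1, 0.6, -5.3]
```

```bash
python3 -m crank '[[0,0,0.004,0,0],[0,0,0.004,0,0],[0,0,0.004,0,0]]'|egrep 'pos|force'
```

```text
tool_pos: [463.9, -20.8, 325.4]
ft_force: [-0.4, 0.2, -2.0]
```

```bash
python3 -m crank '[[0,0,0.004,0,0],[0,0,0.004,0,0],[0,0,0.004,0,0]]'|egrep 'pos|force'
```

```text
tool_pos: [464.1, -20.8, 324.5]
ft_force: [-0.4, -0.4, 0.0]
```

```bash
python3 -m crank '[[0,0,0.004,0,0],[0,0,0.004,0,0],[0,0,0.004,0,0]]'|egrep 'pos|force'
```

```text
tool_pos: [464.3, -20.8, 323.3]
ft_force: [0.2, 0.1, 0.1]
```

```bash
python3 -m crank '[[0,0,0.004,0,0],[0,0,0.004,0,0],[0,0,0.004,0,0]]'|egrep 'pos|force'
```

```text
tool_pos: [464.3, -20.7, 322.4]
ft_force: [-1.1, 0.1, 3.3]
```

```bash
python3 -m crank '[[0,0,0.004,0,0],[0,0,0.004,0,0],[0,0,0.004,0,0]]'|egrep 'pos|force'
```

```text
tool_pos: [464.4, -20.7, 321.3]
ft_force: [-0.7, -0.3, 4.0]
```

```bash
python3 -m crank '[[0,0,0.004,0,0],[0,0,0.004,0,0],[0,0,0.004,0,0]]'|egrep 'pos|force'
```

```text
tool_pos: [464.3, -20.8, 319.7]
ft_force: [0.0, -0.2, -3.7]
```

```bash
python3 -m crank '[[0,0,0.004,0,0],[0,0,0.004,0,0],[0,0,0.004,0,0]]'|egrep 'pos|force'; python3 to.py 463.5 -20.4 312
```

```text
tool_pos: [463.7, -20.9, 317.6]
ft_force: [0.4, -0.2, -4.6]
tcp [463.7 -20.9 317.6] yaw 20.3 tilt [-0.0021  0.0056] j [ 20.  10. -25. 118.   5.  53. -77.] F [ 0.4 -0.2 -4.6] w 22.7 t 16.6667
shares [ 0.     -0.0017  0.0186] dist 5.6
```

Run:
```python
import cv2,pickle
from h import *
d=load("side");pickle.dump(d,open("s16.pkl","wb"));cv2.imwrite("pics/s16.png",cv2.resize(d["frame"][180:290,190:320],None,fx=5,fy=5,interpolation=cv2.INTER_CUBIC))
d=load("wrist");pickle.dump(d,open("w16.pkl","wb"));cv2.imwrite("pics/w16.png",cv2.resize(d["frame"][130:350,160:400],None,fx=2.5,fy=2.5,interpolation=cv2.INTER_CUBIC))
```

```text
(no output)
```

View pics/s16.png

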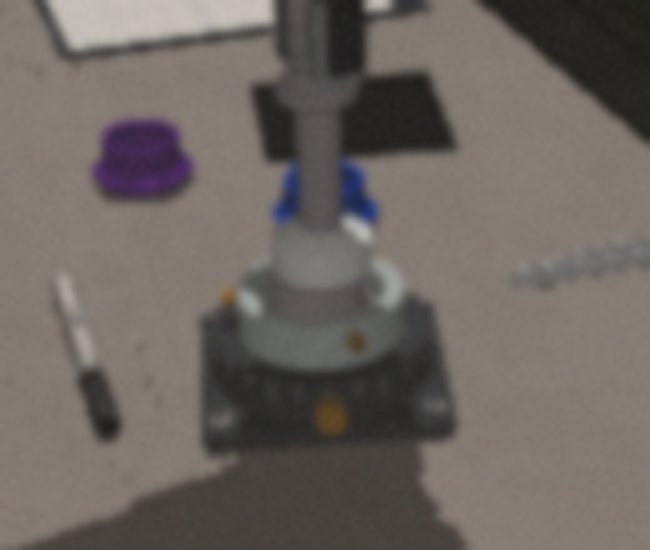

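View pics/w16.png

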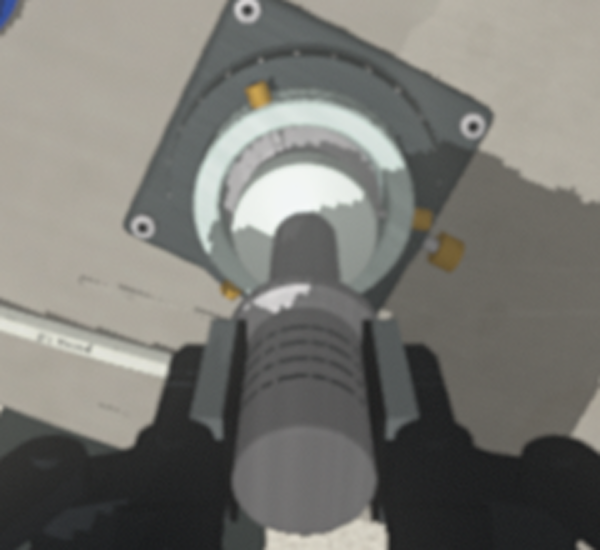

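```bash
python3 -m crank '[[0,0,0.004,0,0],[0,0,0.004,0,0],[0,0,0.004,0,0]]'|egrep 'pos|force'
```

```text
tool_pos: [463.8, -20.8, 316.5]
ft_force: [1.1, -0.3, -3.3]
```

```bash
python3 -m crank '[[0,0,0.003,0,0],[0,0,0.003,0,0],[0,0,0.003,0,0]]'|egrep 'pos|force'
```

```text
tool_pos: [463.8, -20.8, 315.6]
ft_force: [-0.1, 0.1, -3.7]
```

```bash
python3 -m crank '[[0,0,0.003,0,0],[0,0,0.003,0,0],[0,0,0.003,0,0]]'|egrep 'pos|force'
```

```text
tool_pos: [464.1, -20.7, 315.5]
ft_force: [-2.5, 0.1, 5.4]
```

```bash
python3 -m crank '[[0,0,0.003,0,0],[0,0,0.003,0,0],[0,0,0.003,0,0]]'|egrep 'pos|force'
```

```text
tool_pos: [464.2, -20.6, 315.5]
ft_force: [-2.8, -0.3, 6.7]
```

```bash
python3 -m crank '[[0,0,0.003,0,0],[0,0,0.0035,0,0],[0,0,0.004,0,0],[0,0,0.004,0,0]]'|egrep 'pos|force'; python3 to.py 463 -20 315
```

```text
tool_pos: [464.4, -20.4, 315.5]
ft_force: [-2.8, 0.1, 10.0]
tcp [464.4 -20.4 315.5] yaw 20.3 tilt [-0.0007  0.0048] j [ 20.  11. -25. 118.   5.  53. -78.] F [-2.8  0.1 10. ] w 22.6 t 18.1
shares [-0.0039 -0.0029  0.0016] dist 1.5
```

```bash
python3 -m crank '[[-0.001,0,0.0043,0,0],[-0.001,0,0.0043,0,0],[-0.001,0,0.0043,0,0],[-0.001,0,0.0043,0,0],[-0.001,0,0.0043,0,0],[-0.001,0,0.0043,0,0]]'|egrep 'time|pos|force'
```

```text
time_s: 18.6
tool_pos: [464.3, -20.4, 315.5]
ft_force: [-4.3, 0.5, 10.1]
```

```bash
python3 -m crank '[[0,0,0.0047,0,0],[0,0,0.0047,0,0],[0,0,0.0047,0,0],[0,0,0.0047,0,0],[0,0,0.0047,0,0],[0,0,0.0047,0,0],[0,0,0.0047,0,0],[0,0,0.0047,0,0],[0,0,0.0047,0,0],[0,0,0.0047,0,0],[0,0,0.0047,0,0],[0,0,0.0047,0,0]]'|egrep 'time|pos|force'
python3 to.py 463 -20 315
```

```text
time_s: 19.6
tool_pos: [464.5, -20.2, 315.5]
ft_force: [-3.4, -0.1, 11.0]
tcp [464.5 -20.2 315.5] yaw 20.3 tilt [-0.0004  0.004 ] j [ 20.  11. -25. 118.   5.  53. -78.] F [-3.4 -0.1 11. ] w 22.1 t 19.6
shares [-0.0043 -0.0023  0.0016] dist 1.5
```

```bash
python3 -m crank '[[0,0,-0.005,0,0],[0,0,-0.02,0,0],[0,0,-0.06,0,0],[0,0,-0.11,0,0],[0,0,-0.16,0,0],[-0.03,0.02,-0.16,0,0],[-0.09,0.05,-0.16,0,0],[-0.14,0.08,-0.16,0,0],[-0.18,0.1,-0.16,0,0],[-0.18,0.1,-0.16,0,0],[-0.18,0.1,-0.16,0,0]]'
python3 to.py 459.2 -274.6 363
python3 - <<'E'
import cv2,pickle
from h import *
d=load("wrist");pickle.dump(d,open("w17.pkl","wb"));cv2.imwrite("pics/w17.png",cv2.resize(d["frame"][50:270,160:400],None,fx=3.3,fy=2.7 if 0 else 2.7,interpolation=cv2.INTER_CUBIC))
d=load("side");cv2.imwrite("pics/s17.png",cv2.resize(d["frame"][180:290,190:320],None,fx=5,fy=5,interpolation=cv2.INTER_CUBIC))
E
```

```text
time_s: 20.52
tool_pos: [423.3, -68.2, 362.4]
ee_rot: [[0.939, 0.345, -0.002], [0.345, -0.939, 0.004], [-0.0, -0.004, -1.0]]
ft_force: [1.1, 0.8, -3.7]
width: 22.6
tcp [423.3 -68.2 362.4] yaw 20.2 tilt [-0.0015  0.004 ] j [ 26.   3. -23. 119.   1.  58. -67.] F [ 1.1  0.8 -3.7] w 22.6 t 20.5167
shares [-0.1251  0.6871 -0.0051] dist 209.5
```

View pics/w17.png

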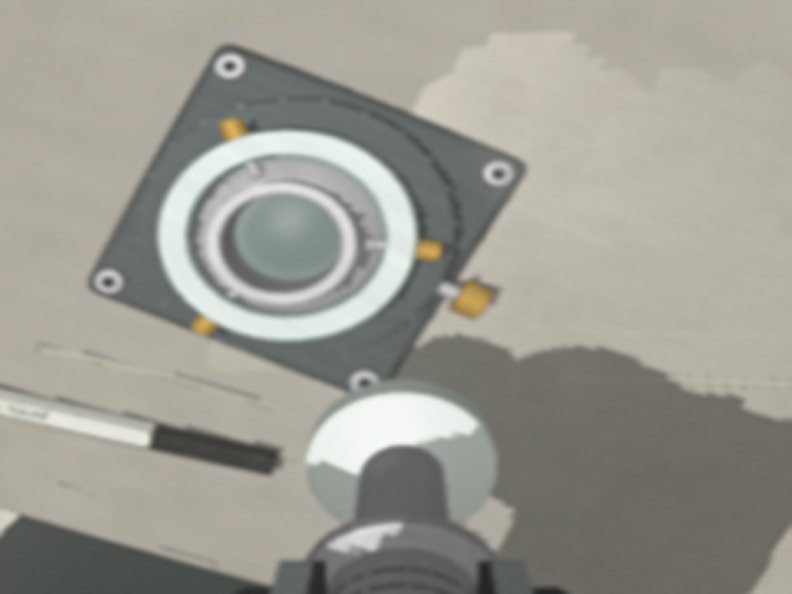

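View pics/s17.png

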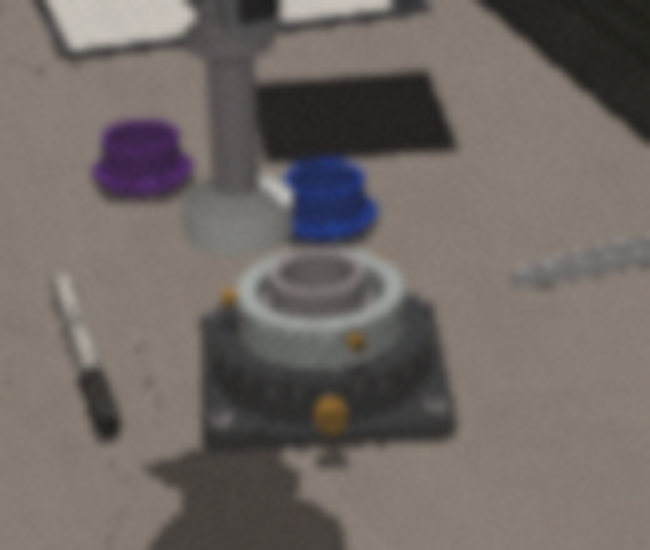

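```bash
python3 -m crank '[[-0.01,0.06,0,0,0],[-0.03,0.15,0,0,0],[-0.05,0.26,0,0,0],[-0.07,0.37,0,0,0],[-0.09,0.48,0,0,0],[-0.11,0.58,0,0,0],[-0.12,0.65,0,0,0],[-0.125,0.687,0,0,0],[-0.125,0.687,0,0,0],[-0.125,0.687,0,0,0]]'
python3 to.py 459.2 -274.6 363
python3 - <<'E'
import cv2,pickle
from h import *
d=load("wrist");pickle.dump(d,open("w18.pkl","wb"));cv2.imwrite("pics/w18.png",cv2.resize(d["frame"][130:350,160:400],None,fx=2.5,fy=2.5,interpolation=cv2.INTER_CUBIC))
d=load("side");pickle.dump(d,open("s18.pkl","wb"));cv2.imwrite("pics/s18.png",cv2.resize(d["frame"][240:360,220:350],None,fx=5,fy=5,interpolation=cv2.INTER_CUBIC))
E
```

```text
time_s: 21.45
tool_pos: [461.3, -272.2, 361.4]
ee_rot: [[0.937, 0.348, -0.001], [0.348, -0.937, 0.006], [0.001, -0.006, -1.0]]
ft_force: [0.1, 0.5, -3.6]
width: 22.7
tcp [ 461.3 -272.2  361.4] yaw 20.4 tilt [-0.001   0.0065] j [ 38.  14. -13. 106.   3.  60. -47.] F [ 0.1  0.5 -3.6] w 22.7 t 21.45
shares [-0.0092  0.0049 -0.0053] dist 3.5
```

View pics/w18.png

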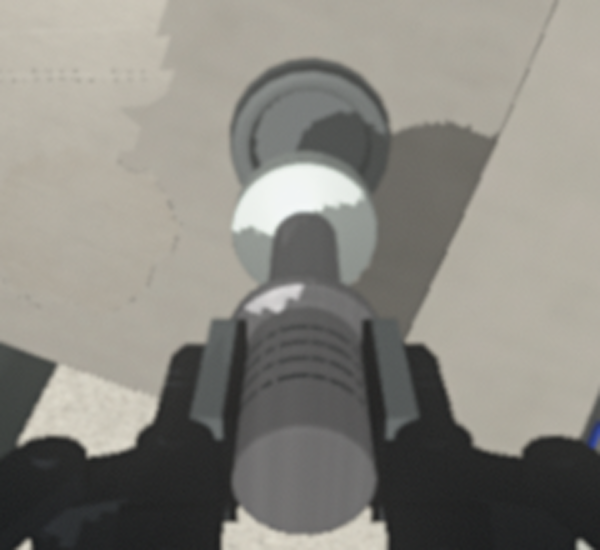

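View pics/s18.png

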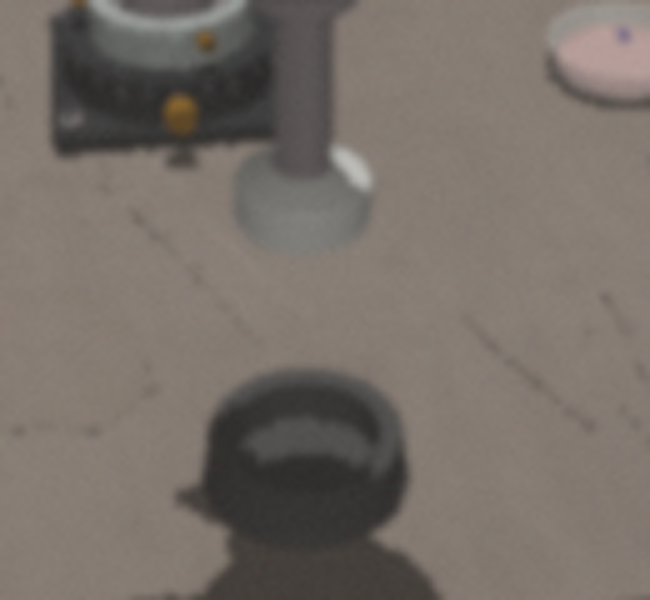

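Run:
```python
import cv2,pickle
from h import *
d=pickle.load(open("w18.pkl","rb"))
cv2.imwrite("pics/w18c.png",cv2.resize(d["frame"][148:230,240:330],None,fx=7,fy=7,interpolation=cv2.INTER_CUBIC))
Q=lambda u,v,z:onz(d,160+u/2.5-.4,130+v/2.5-.4,z,True)
a,b=Q(232,232,114),Q(378,232,114);print("foot top",(a+b)/2,np.linalg.norm(a-b))
s=pickle.load(open("s18.pkl","rb"));c=lambda p:((proj(s,p)+.4-[220,240])*5).round(1)
print(c([459.2,-274.6,20]),c([461.3,-272.2,107]),c([459.2,-274.6,107]))
```

```text
foot top [ 460.29035457 -271.78357805  114.        ] 41.8699069361765
[308.7 433.1] [311.8 202.8] [306.9 208.1]
```

View pics/w18c.png

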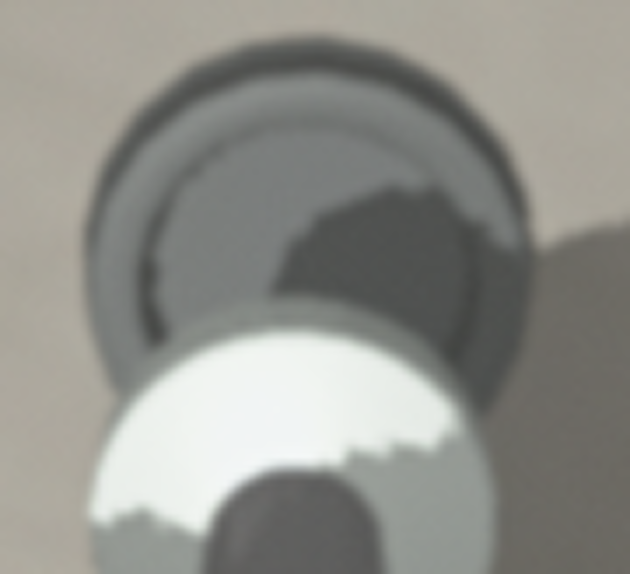

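Run:
```python
import pickle
from h import *
d=pickle.load(open("w18.pkl","rb"))
P=lambda u,v,z:onz(d,240+u/7-.4,148+v/7-.4,z,True)
a,b=P(86,283,20),P(530,283,20);m=(a+b)/2;print(m,np.linalg.norm(a-b))
t=P(308,72,20);print("from top edge",t-34*np.array([.937,.348,0]))
a,b=P(145,283,20),P(478,283,20);print("recess",(a+b)/2,np.linalg.norm(a-b))
```

```text
[ 460.41888115 -273.33705357   20.        ] 62.96831084413498
from top edge [ 456.8529035 -274.563469    20.       ]
recess [ 460.56677133 -273.811909     20.        ] 47.161984267205256
```

```bash
python3 -m crank '[[-0.008,0.005,0.03,0,0],[-0.008,0.005,0.08,0,0],[-0.008,0.005,0.14,0,0],[-0.008,0.005,0.2,0,0],[-0.008,0.005,0.235,0,0],[-0.008,0.005,0.245,0,0],[-0.008,0.005,0.25,0,0],[-0.008,0.005,0.25,0,0],[-0.008,0.005,0.25,0,0]]'
python3 to.py 459.6 -274.4 267
python3 - <<'E'
import cv2,pickle
from h import *
d=load("wrist");pickle.dump(d,open("w19.pkl","wb"));cv2.imwrite("pics/w19.png",cv2.resize(d["frame"][150:310,200:360],None,fx=3.6,fy=3.6,interpolation=cv2.INTER_CUBIC))
d=load("side");pickle.dump(d,open("s19.pkl","wb"));cv2.imwrite("pics/s19.png",cv2.resize(d["frame"][260:360,220:340],None,fx=5,fy=5,interpolation=cv2.INTER_CUBIC))
E
```

```text
time_s: 22.3
tool_pos: [459.9, -272.9, 287.6]
ee_rot: [[0.936, 0.351, 0.001], [0.351, -0.936, 0.005], [0.003, -0.005, -1.0]]
ft_force: [0.0, -0.2, -3.8]
width: 22.4
tcp [ 459.9 -272.9  287.6] yaw 20.5 tilt [0.0008 0.0052] j [ 37.  19. -13. 111.   5.  51. -48.] F [ 0.  -0.2 -3.8] w 22.4 t 22.3
shares [-0.003   0.0045  0.0687] dist 20.7
```

View pics/w19.png

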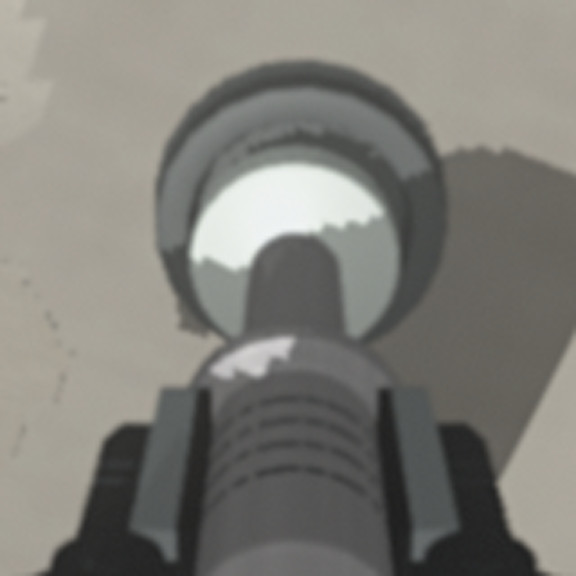

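View pics/s19.png

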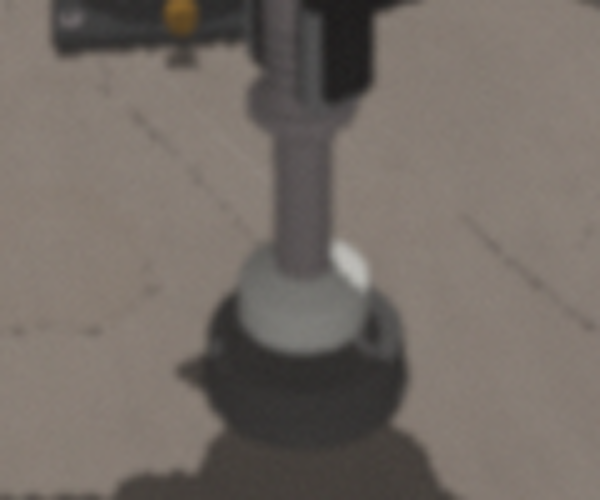

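```bash
python3 -m crank '[[-0.002,0.0045,0,0,0],[-0.002,0.0045,0.015,0,0],[-0.002,0.0045,0.035,0,0],[-0.002,0.0045,0.05,0,0],[-0.002,0.0045,0.057,0,0],[-0.002,0.0045,0.057,0,0],[-0.002,0.0045,0.057,0,0]]'
python3 to.py 459.6 -274.4 267
```

```text
time_s: 22.98
tool_pos: [459.7, -274.4, 270.2]
ee_rot: [[0.937, 0.351, 0.0], [0.351, -0.937, 0.006], [0.002, -0.005, -1.0]]
ft_force: [0.1, 0.2, -3.4]
width: 22.4
tcp [ 459.7 -274.4  270.2] yaw 20.5 tilt [0.0003 0.0056] j [ 37.  20. -13. 111.   5.  49. -48.] F [ 0.1  0.2 -3.4] w 22.4 t 22.9833
shares [-0.0005  0.      0.0106] dist 3.2
```

In the recess without touching it. I'll lower it to the floor.

```bash
python3 -m crank '[[0,0,0.004,0,0],[0,0,0.008,0,0],[0,0,0.008,0,0],[0,0,0.008,0,0]]'|egrep 'pos|force'; python3 -m crank '[[0,0,0.003,0,0],[0,0,0.003,0,0],[0,0,0.003,0,0]]'|egrep 'pos|force'
```

```text
tool_pos: [459.7, -274.3, 267.8]
ft_force: [0.2, -0.4, -4.0]
tool_pos: [459.9, -274.4, 267.1]
ft_force: [0.1, -0.0, -2.3]
```

```bash
python3 -m crank '[[0,0,0.002,0,0],[0,0,0.002,0,0],[0,0,0.002,0,0]]'|egrep 'pos|force'; python3 -m crank '[[0,0,0,0,0.2],[0,0,0,0,0.4],[0,0,0,0,0.6],[0,0,0,0,0.6],[0,0,0,0,0.6],[0,0,0,0,0.6],[0,0,-0.05,0,0.6],[0,0,-0.12,0,0.6],[0,0,-0.2,0,0.6],[0,0,-0.28,0,0.6],[0,0,-0.3,0,0.6],[0,0,-0.3,0,0.6]]'
python3 - <<'E'
import cv2,pickle
from h import *
d=load("wrist");pickle.dump(d,open("w20.pkl","wb"));cv2.imwrite("pics/w20.png",d["frame"])
d=load("side");pickle.dump(d,open("s20.pkl","wb"));cv2.imwrite("pics/s20.png",cv2.resize(d["frame"][190:360,180:380],None,fx=3.5,fy=3.5,interpolation=cv2.INTER_CUBIC))
d=load("top");pickle.dump(d,open("t20.pkl","wb"));cv2.imwrite("pics/t20.png",d["frame"])
E
python3 to.py 0 0 0
```

```text
tool_pos: [460.0, -274.3, 267.1]
ft_force: [-1.1, 0.6, 3.1]
time_s: 24.82
tool_pos: [460.7, -275.2, 359.2]
ee_rot: [[0.937, 0.35, 0.005], [0.35, -0.937, 0.003], [0.006, -0.001, -1.0]]
ft_force: [-0.9, 0.6, -0.1]
width: 51.6
tcp [ 459.4 -274.6  355.7] yaw 20.5 tilt [-0.0011  0.0063] j [ 38.  14. -13. 107.   3.  60. -46.] F [-0.6  0.2 -0.5] w 51.4 t 24.9667
shares [-1.1145 -1.3865  1.1932] dist 642.6
```

View pics/w20.png

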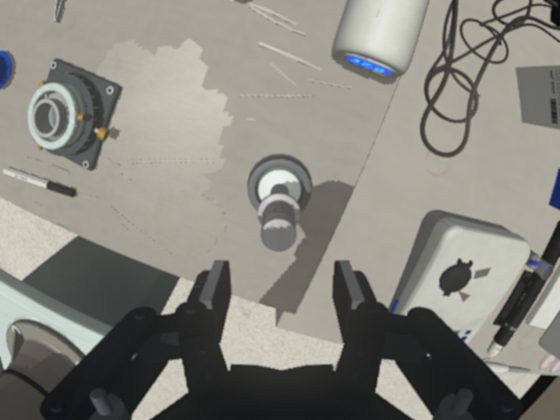

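View pics/s20.png

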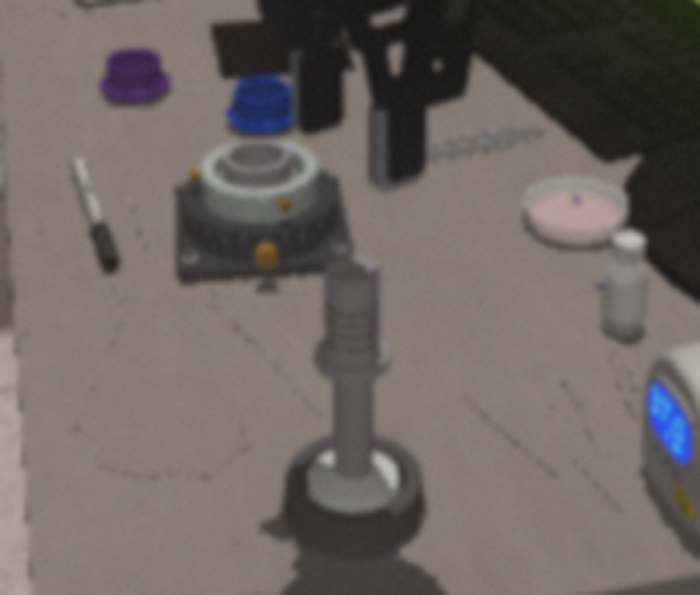

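View pics/t20.png

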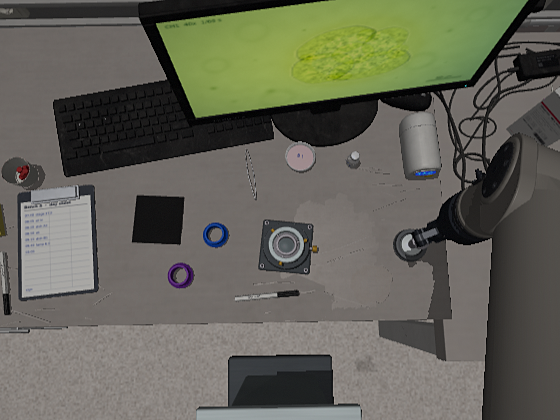

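Ring down under the balls, pusher upright in its stand, bystanders where they were, and the arm clear. I'm handing the job in.

```bash
python3 -c "
from workcell import r
s=r.get_state();print(s['time_s'],s['qd'].round(2),s['ft_force'].round(1));print(r.finish_job())"
```

```text
24.9667 [-0.06  0.53  0.08  0.47  0.06  0.1  -0.03] [-0.6  0.2 -0.5]
the job is handed in; nothing more can be done
None
```

The retaining ring is down on the lens and the pusher is back in its stand. I handed the job in at about 25 s, and it reports no verdict.

**What I did:** I took the steel ring from the black mat, leaving the blue and purple ones alone. I laid it collar up on the spring balls and let go once its weight came off the wrist. With the pusher I pressed in steps of about 1 mm. The ring yielded at about 4 to 8 N net and snapped through. I then bore on it with about 14 to 15 N (wrist force plus the pusher's weight) for about 1.8 s.

**Last checks:**
- **Ring:** the pictures after pressing show it level in the barrel with the ball tips visible above its cone. The arm came to rest about 10.5 mm below where the pusher first touched the ring, which matches the 10.4 to 13.4 mm given.
- **Pusher:** it stands upright in the stand's recess.
- **Bystanders:** the forceps, petri dish and vial look unmoved in the top view.
- **Arm:** it stands clear with the gripper open.

**Disagreements and uncertainties:**
- **Camera positions:** the top and wrist cameras disagreed by about 3 mm. I went by the wrist camera, which the grasp bore out.
- **Snap point:** force dropped after about 5 to 6 mm of measured travel, not the stated 7.8 mm. I put this down to when I noticed first contact, but did not confirm it.
- **Sideways force:** about 3 to 4 N showed at the wrist while bearing on the ring, and it did not shift the pusher in the grip.
- **Bearing force:** it is only known to about 1 N, because the pusher's weight read between 3 and 4.5 N.

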